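# Set out the dip-test station on the bench mat

### The job

Set out the dip-test station on the black mat, leaving the timer and the solder spool where they stand: lay the bronze block flat, midway between the timer and the spool and in line with them, its long side along that line, and stand the ceramic dish upright in the middle of the block. Then stand the orange-lidded jar on the mat squarely behind the timer and the steel cup squarely behind the spool, each 9 cm from centre to centre; 'behind' means towards the hot plates, parallel to the mat's short edges. Let everything stand free and still, and leave the pliers and the red-spouted bottle alone.

Things in the scene. Friction and masses are not known exactly. Their poses are not given: they have to be found in the camera images.
- mat: black rubber bench mat fixed to the bench, 180 (x) x 340 (y) x 3 mm thick, with a thin light line round its edge; origin under its centre on the bench. Its own +x points to the rear of the bench (towards the hot plates, away from the robot), its +y to the left; it may lie up to 0.12 rad askew.
- timer: off-white dwell timer with a small display and buttons, 62 (x) x 68 (y) x 18 mm (21 over the buttons), on the front half of the mat; origin at the centre of its underside, axes parallel to the mat's at the start. It stands 120 mm to the left or to the right of the mat's middle line, the spool on the other side: their centres are 240 mm apart along the mat's y. It stays there.
- spool: reel of bright solder wire with black flanges, standing on end, 65 mm across x 46 mm high, on the front half of the mat at the other side from the timer; origin at the centre of its underside, axes parallel to the mat's at the start. It stays there.
- block: flat bronze block, 61 (x) x 85 (y) x 10 mm high, 0.3 to 0.6 kg, on the bench; origin at the centre of its underside, its y along the long side, z up. Pick it across the 61 mm width with the fingertips close to the bench.
- dish: small shallow off-white ceramic dish, 70 mm across the rim, 56 mm across the foot, 19 mm high, open on top with its floor 3 to 7 mm up; origin at the centre of its underside, z up. Pick it by pinching one side of the rim from above: count the wall there as 23 to 35 mm from the centre (to touch it is up to about 12 mm thick).
- jar: round jar with an orange screw lid, 62 mm across x 66 mm high; origin at the centre of its underside, z up. Grip it across the body or lid.
- cup: plain stainless steel cup, open on top, 70 mm across the rim, about 56 mm across the foot, 85 mm high; origin at the centre of its underside, z up. Grip it across its outside (about 65 mm at 55 mm height) or by the rim.
- pliers: long-nose pliers with red grips, 52 x 161 x 11 mm, lying on the bench behind the toggle clamp, a bystander; origin at the centre of their underside.
- flux_bottle: small plastic bottle with a red pointed spout, 53 mm across x 169 mm high, standing on the left part of the bench, a bystander; origin at the centre of its underside.
Not all that is in view belongs to the job. What is shaped like the cup but yellow is not meant.

How it is judged:
By the outcome, as a careful person would: the job done as asked, in the order asked, and still so for the second after the job is handed in, with the robot touching nothing.
It also fails if it takes over 112 s, if anything falls off the work surface, if the arm or the gripper's body presses on something with over 40 N, if the wrist force passes 120 N, or if a joint passes its speed limit or range.

### The arm

A 6-joint arm with a two-finger parallel gripper is mounted at the origin on a cart in front of the work surface, level with it; the furniture and walls round the work are solid. World frame = base frame: x ahead of the robot, y to its left, z up, the work surface at z = 0. Lengths are in m, angles in rad, forces in N, time in s.
With the tool pointing down it reaches from about 0.35 to 0.775 m from the base axis. Payload 5.5 kg.
Tool frame: the origin (TCP) lies at the very end of the fingers, on their centre line; the grasp point (between the pads) lies 19 mm behind it; z points along the fingers, y is the direction in which the jaws open and shut (so a half turn about z gives the same grasp; the last joint's range is limited). The gripper opens to 85 mm and grips with 20 to 120 N. Pads are 22 mm wide; open, the fingers measure 114 mm over their backs; the gripper's body (76 mm by 85 mm) begins 54 mm behind the grasp point. The pads swing forward as they close: fully open they stand 13 mm farther back than shut.
Start: joints at [-0.14, 0.313, 0.046, 1.304, 0, 1.431], TCP at [0.575, -0, 0.231] pointing down, gripper open.
Joint ranges: [-2.76, 2.76], [-0.86, 1.69], [-1.03, 1.26], [-2.2, 2.34], [-1.47, 1.5], [-3.14, 3.14]. Speed limits (rad/s): [2.57, 2.57, 3.14, 3.14, 3.14, 3.14].

### API

Orientations are given as a unit quaternion [w, x, y, z].
In Python, from workcell import get_state, read_camera, hand_in, find_in, silhouettes gives the robot as it stands. The module is installed in compiled form; this text tells all that it offers.
- The arm moves only by the tool send_rows, never from a script. Its argument "deltas" is a list that holds one entry, the list of rows, each a list of 6 numbers: the shift along the world's x, y, z in cm, then the turn, a rotation vector about the world's x, y, z in degrees. In form: [[[dx, dy, dz, wx, wy, wz], ...]]. A call has 1 to 12 rows; each row is the pose to reach, as a shift and turn from the pose commanded when the call began; what a row does not reach only later rows make up. A row lasts 1/10 s, in which the tool goes at most 50 mm and 8.59 degrees, less where a joint would pass 70% of its speed; a pose out of reach is approached as far as the arm can. A call with a gripper value outside its range is refused whole. "jaw" is the opening, from -1 (shut) to 1 (fully open), so that 0 is half open, set as the call begins (left out, the last holds). The fingers move at their own pace and stop on an object; "force" is the grip in N (left out, the last holds). Time passes only in rows, so rows that repeat a pose let the fingers close. It gives the time, the measured TCP pose, the force and the opening at its end, in the units of the state.
- get_state(): the state, without advancing time (a new reading comes with each control period).
- read_camera(name): name is "scene" or "side" or "wrist"; returns a dict with "img" (480x640x3 uint8, red, green, blue), "z_map" (480x640 float32, m along the optical axis (not along the pixel's ray), 0 where there is no reading), "vfov" (degrees; the focal length in pixels is half the picture's height over the tangent of half this angle, whatever the lens; pixels are square), "cx", "cy" (the principal point, pixels), "R" (3x3) and "t" (3): a world point X has camera coordinates R X + t; the wrist camera has in their place "hand_eye" (4x4, takes a point from camera to tool coordinates, whose origin is the TCP and whose axes are the flange's). Camera axes: x right, y down, z forward; pixel columns grow to the right and rows downward; lengths in m; the calibration is good to about 2 mm. The wrist camera is an equidistant fisheye: a pixel r from the principal point sees the ray r / f radians off the axis. A picture is of the moment at which its call begins: read the wrist's pose just before it.
- hand_in(): hands the job in, once; it reports no verdict.
Trained networks look in a picture, given as the dict that the camera call returned (one of the last four; its "shot" number tells which), for a name from the list of things; names that differ only in an ending like _2 or _b are one class to them, and where a whole thing is asked for, a point or a joint stands for the part that bears it (a point fixed in the world has none). Each returns a list of dicts, best first, with "conf" (0 to 1); they miss things now and then, are a little off and sometimes report something else, mostly with a low value. They report only what shows in the picture. A call takes as long as a camera call. They do not tell look-alikes from the thing itself.
- find_in(picture, thing): "box" ([centre column, centre row, width, height] in pixels, round what is visible of it).
- silhouettes(picture, thing): "mask" (480x640 bool, what is visible of it) and "box" ([centre column, centre row, width, height] in pixels, round what is visible of it).
The state is a dict: "clock": time; "joint_pos": joint angles; "qvel": joint speeds; "tau": joint torques, N m; "tcp_pos": TCP position; "orientation": TCP orientation; "wrist_force": force on the tool from outside, world axes, zero at the start; "ft_torque": the same for the moment, N m; "finger_gap": finger opening in m.
Only numpy, scipy, OpenCV 4.12 (cv2) and the standard library are available. Lean on these libraries where they do the work, as an engineer would, in place of code of your own. Each camera call takes 0.05 s, during which the arm holds its last target.

## Working session

There is one attempt and no reset: what is moved stays moved. The work goes in short steps, Python scripts to look and compute and a tool call to move; the robot and the scene stay as the last step left them, time stands still between calls to the robot, and variables do not carry over. Pictures are saved under pics/ and viewed, and the job is handed in when it is done.

Besides the shell and the picture viewer there is one more tool, called after "Request:" in YAML: its name, and indented under it one key for each argument. send_rows: Moves the arm, as the interface text tells. Its arguments: {"type":"object","properties":{"deltas":{"type":"array","items":{"type":"array","items":{"type":"array","items":{"type":"number"}}}},"jaw":{"type":"number"},"force":{"type":"number"}},"required":["deltas"]}

```bash
mkdir -p pics; cat > h.py <<'E'
import numpy as np, cv2
from workcell import get_state, read_camera, hand_in, find_in, silhouettes
def save(p,name): cv2.imwrite('pics/'+name+'.png',cv2.cvtColor(p['img'],cv2.COLOR_RGB2BGR))
def cloud(p):
    f=240/np.tan(np.radians(p['vfov'])/2)
    v,u=np.mgrid[0:480,0:640]; z=p['z_map']
    P=np.stack([(u-p['cx'])/f*z,(v-p['cy'])/f*z,z],-1)
    W=(P-p['t'])@p['R']   # R^T (P-t)
    W[z==0]=np.nan
    return W
E
python3 - <<'E'
from h import *
for n in ['scene','side','wrist']:
    p=read_camera(n); save(p,n+'0'); print(n,p['vfov'],p['cx'],p['cy'],p['z_map'].max(), [ (k,p[k]) for k in ('R','t','hand_eye') if k in p])
    np.save(n+'0.npy',p,allow_pickle=True)
print(get_state())
E
```

```text
scene 46.272825715551235 319.2158035738336 234.9429432663208 2.391328 [('R', array([[ 0.96255208, -0.27076362,  0.01343698],
       [-0.20339103, -0.75403948, -0.62454508],
       [ 0.17923609,  0.5984242 , -0.78087316]])), ('t', array([-0.54295365,  0.14322656,  1.2521339 ]))]
side 57.11861324687794 319.12819861046177 243.05240282298413 2.057198 [('R', array([[ 9.99870375e-01,  1.34804265e-04, -1.61001532e-02],
       [-9.63374835e-03, -7.96203128e-01, -6.04952701e-01],
       [-1.29005425e-02,  6.05029389e-01, -7.96098621e-01]])), ('t', array([-0.57064127,  0.02390055,  1.11645298]))]
wrist 65.70646984690485 317.64782107397497 242.1197057813636 1.5184441 [('hand_eye', array([[ 7.26598853e-04, -9.62684011e-01, -2.70626988e-01,
         6.88007185e-02],
       [ 9.99999727e-01,  6.63052568e-04,  3.26237043e-04,
         2.87881227e-04],
       [-1.34623266e-04, -2.70627151e-01,  9.62684230e-01,
        -1.43105989e-01],
       [ 0.00000000e+00,  0.00000000e+00,  0.00000000e+00,
         1.00000000e+00]]))]
{'clock': 0.15, 'joint_pos': array([-1.39569920e-01,  3.13854760e-01,  4.52612912e-02,  1.30359558e+00,
       -1.36922979e-05,  1.43122573e+00]), 'qvel': array([ 0.00023014, -0.00198802,  0.00337074,  0.00203221,  0.00174578,
       -0.00056793]), 'tau': array([ 1.76330479e-03, -4.81067133e+01,  2.98815805e+01,  1.39078675e-02,
       -1.10673584e-04, -5.56924022e-05]), 'tcp_pos': array([5.74629293e-01, 5.55945745e-05, 2.30607158e-01]), 'orientation': array([-5.51995049e-04,  7.07106368e-01,  7.07106852e-01, -4.24579310e-04]), 'wrist_force': array([ 0.62312227,  0.53291281, -0.34996776]), 'ft_torque': array([-0.00704182, -0.00617045,  0.01696689]), 'finger_gap': 0.08542774970419802}
```

View pics/scene0.png

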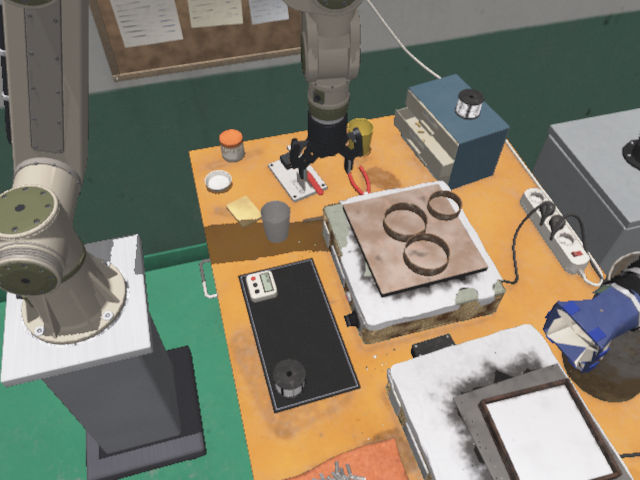

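View pics/side0.png

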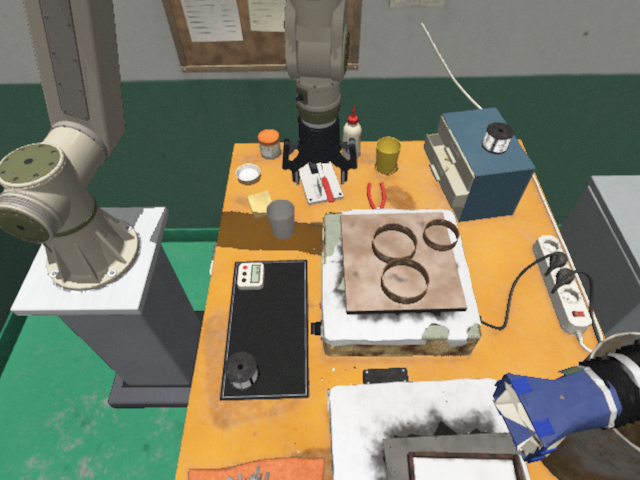

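View pics/wrist0.png

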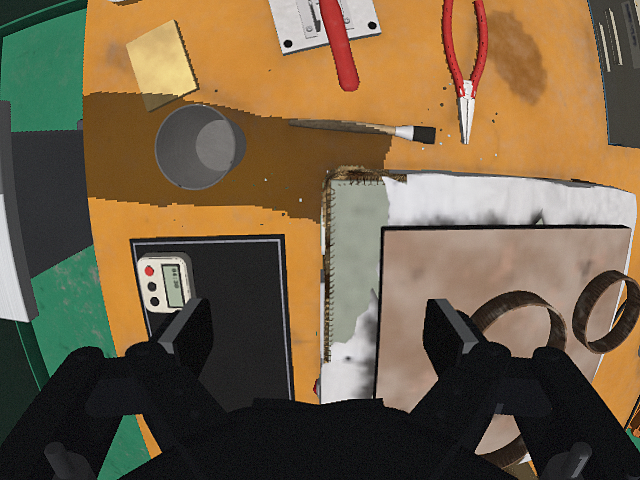

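Scene and side views show the timer (262,285) and spool (290,380) on the mat, and the steel cup at (276,222). The bronze block is at (243,208), the dish at (218,182) and the jar at (232,145). The flux bottle, pliers and yellow cup lie beyond. Next I'll measure these.

```bash
python3 - <<'E'
from h import *
for n in ['scene','side']:
    p=read_camera(n); W=cloud(p); print(n)
    for th in ['mat','timer','spool','block','dish','jar','cup','pliers','flux_bottle']:
        r=silhouettes(p,th)
        for d in r[:3]:
            m=d['mask']; m2=cv2.erode(m.astype(np.uint8),np.ones((3,3)))>0
            q=W[m2]; q=q[~np.isnan(q[:,0])]
            if len(q)==0: continue
            zt=np.percentile(q[:,2],95)
            top=q[q[:,2]>zt-0.006]
            (cx,cy),(w,h),a=cv2.minAreaRect((top[:,:2]*1000).astype(np.float32))
            print(th,round(d['conf'],2),np.round(d['box']),'n',len(q),'ztop %.3f'%zt,'rect',np.round([cx,cy,w,h,a],1),'min',np.round(q.min(0),3),'max',np.round(q.max(0),3))
E
```

```text
scene
mat 0.94 [299. 337. 119. 154.] n 8815 ztop 0.007 rect [ 453.8 -199.5  174.5  334.9    1.7] min [ 0.362 -0.368 -0.004] max [ 0.546 -0.031  0.011]
timer 0.95 [263. 286.  30.  33.] n 633 ztop 0.025 rect [405.2 -82.6  56.7  64.3   2.4] min [ 0.378 -0.115  0.006] max [ 0.435 -0.05   0.028]
spool 0.92 [289. 377.  38.  43.] n 935 ztop 0.052 rect [ 412.2 -319.8   62.8   58.5   75.3] min [ 0.382 -0.353  0.002] max [ 0.444 -0.289  0.056]
block 0.93 [246. 213.  37.  30.] n 563 ztop 0.014 rect [412.  151.2  57.7  84.1  18.3] min [ 0.375  0.104 -0.002] max [0.446 0.198 0.016]
dish 0.57 [217. 180.  27.  21.] n 354 ztop 0.018 rect [367.2 269.1  60.9  67.8  17.7] min [ 0.334  0.234 -0.004] max [0.397 0.304 0.022]
jar 0.55 [233. 144.  24.  31.] n 498 ztop 0.067 rect [422.4 366.7  60.8  48.1  80.2] min [0.395 0.333 0.007] max [0.447 0.397 0.071]
cup 0.86 [363. 134.  31.  35.] n 362 ztop 0.083 rect [768.1 303.2  59.2  69.5  38.7] min [0.731 0.265 0.012] max [0.798 0.338 0.086]
cup 0.78 [274. 222.  28.  38.] n 822 ztop 0.080 rect [474.2  66.   74.2  59.6  84.4] min [0.443 0.029 0.006] max [0.507 0
[... 843 characters left out ...]
x [0.434 0.197 0.014]
dish 0.82 [248. 174.  28.  20.] n 259 ztop 0.013 rect [368.8 268.9  59.7  66.7  28.9] min [ 0.335  0.233 -0.003] max [0.397 0.302 0.018]
jar 0.66 [269. 146.  24.  29.] n 431 ztop 0.065 rect [424.5 365.1  51.3  57.8  16. ] min [0.4   0.335 0.006] max [0.453 0.395 0.067]
cup 0.87 [386. 156.  26.  35.] n 637 ztop 0.079 rect [765.2 298.1  72.2  61.6  79.5] min [0.734 0.262 0.004] max [0.798 0.336 0.086]
pliers 0.63 [376. 197.  19.  28.] n 59 ztop 0.011 rect [726.2 176.2  83.   44.5  84.6] min [0.706 0.134 0.004] max [0.75  0.219 0.012]
flux_bottle 0.73 [351. 134.  18.  50.] n 339 ztop 0.131 rect [667.2 354.3  21.1  17.   14.4] min [0.643 0.331 0.005] max [0.688 0.365 0.144]
```

```bash
cat >> h.py <<'E'
from scipy.spatial.transform import Rotation as Ro
def wtool(p):
    f=240/np.tan(np.radians(p['vfov'])/2)
    v,u=np.mgrid[0:480,0:640]; z=p['z_map']
    x=u-p['cx'];y=v-p['cy'];r=np.hypot(x,y)+1e-9;k=np.tan(r/f)/r
    P=np.stack([x*k*z,y*k*z,z],-1)
    H=p['hand_eye']; T=P@H[:3,:3].T+H[:3,3]; T[z==0]=np.nan
    return T
def wrist():
    s=get_state(); p=read_camera('wrist'); T=wtool(p)
    q=s['orientation']; R=Ro.from_quat([q[1],q[2],q[3],q[0]]).as_matrix()
    return p,T,T@R.T+s['tcp_pos'],s
E
python3 - <<'E'
from h import *
p,T,W,s=wrist()
for c in [(185,330),(195,310),(170,340),(207,320),(208,350),(440,310),(430,320),(460,330),(250,440)]:
    print(c,np.round(T[c[1],c[0]],4),np.round(W[c[1],c[0]],4))
m=(T[...,2]>-0.06)&(T[...,2]<0.01)
print(m.sum(),np.nanmin(T[m],0),np.nanmax(T[m],0))
for th in ['timer','cup','block','mat']:
    for d in silhouettes(p,th)[:2]:
        q=W[d['mask']]; print(th,d['conf'],d['box'],np.nanmin(q,0),np.nanmax(q,0))
p=read_camera('side');W=cloud(p)
print('hotplate', [ (c,np.round(W[c[1],c[0]],3)) for c in [(330,230),(330,300),(330,340),(316,328),(400,260),(345,300),(370,375),(330,400),(390,240)]])
E
```

```text
(185, 330) [ 0.011  -0.0425 -0.0424] [0.5325 0.011  0.2737]
(195, 310) [ 0.0114 -0.0433 -0.0283] [0.5317 0.0114 0.2596]
(170, 340) [ 0.0112 -0.0451 -0.0497] [0.5299 0.0112 0.281 ]
(207, 320) [ 0.0026 -0.0424 -0.0191] [0.5326 0.0026 0.2504]
(208, 350) [-0.009  -0.0426 -0.0226] [ 0.5325 -0.009   0.2539]
(440, 310) [ 0.0115  0.0439 -0.0285] [0.6189 0.0115 0.2598]
(430, 320) [ 0.0036  0.0432 -0.0208] [0.6183 0.0036 0.2521]
(460, 330) [ 0.0111  0.0464 -0.0429] [0.6214 0.0111 0.2742]
(250, 440) [ 0.0203 -0.0114 -0.0972] [0.5637 0.0203 0.3285]
7104 [-0.01108116 -0.07113919 -0.0599913 ] [ 0.01512883  0.07084642 -0.01286078]
timer 0.7 [167.4, 280.0, 60.3, 59.7] [ 0.36710936 -0.12118581  0.00152101] [0.52748091 0.01215478 0.25456036]
cup 0.79 [200.5, 147.2, 91.8, 85.9] [ 0.41980889  0.02219333 -0.00148094] [0.51047346 0.11043612 0.08759827]
block 0.63 [163.4, 66.7, 70.1, 94.1] [ 0.36652086  0.10631563 -0.00243646] [0.45429624 0.20728709 0.01324889]
block 0.24 [166.0, 281.6, 59.6, 60.4] [ 0.36842973 -0.11264143  0.00277757] [0.52748091 0.01215478 0.25780365]
mat 0.81 [211.2, 322.2, 169.5, 177.7] [ 0.35837989 -0.26850301 -0.00143429] [0.56274769 0.01798238 0.3120873 ]
hotplate [((330, 230), array([ 0.598, -0.011,  0.095])), ((330, 300), array([ 0.595, -0.204,  0.107])), ((330, 340), array([ 0.593, -0.29 ,  0.103])), ((316, 328), array([ 0.565, -0.246,  0.065])), ((400, 260), array([ 0.739, -0.138,  0.152])), ((345, 300), array([ 0.625, -0.208,  0.112])), ((370, 375), array([ 0.667, -0.356,  0.091])), ((330, 400), array([ 0.592, -0.405,  0.103])), ((390, 240), array([ 0.727, -0.069,  0.13 ]))]
```

Request:
send_rows:
  deltas:
    - [[-3, -4, 2, 0, 0, 0], [-5, -8, 4, 0, 0, 0], [-7, -12, 6, 0, 0, 0], [-9, -16, 7, 0, 0, 0], [-11, -20, 7, 0, 0, 0], [-12, -24, 7, 0, 0, 0], [-12, -28, 7, 0, 0, 0], [-12, -31, 7, 0, 0, 0], [-12, -33, 7, 0, 0, 0], [-12, -33, 7, 0, 0, 0], [-12, -33, 7, 0, 0, 0]]

```text
clock: 2.55
tcp_pos: [0.4548, -0.33, 0.301]
orientation: [-0.0, 0.707, 0.707, 0.0]
wrist_force: [-0.1, -0.7, -0.2]
finger_gap: 0.0853
```

```bash
python3 - <<'E'
from h import *
p,T,W,s=wrist(); save(p,'wrist1'); np.savez('w1.npz',img=p['img'],W=W)
for th in ['mat','timer','spool','block']:
    for d in silhouettes(p,th)[:2]:
        m=cv2.erode(d['mask'].astype(np.uint8),np.ones((3,3)))>0
        q=W[m]; q=q[~np.isnan(q[:,0])]; q=q[q[:,2]<0.1]
        zt=np.percentile(q[:,2],90); top=q[abs(q[:,2]-zt)<.006]
        print(th,round(d['conf'],2),np.round(d['box']),'z',round(zt,4),np.round(cv2.minAreaRect((top[:,:2]*1000).astype(np.float32))[0:3][0],1),cv2.minAreaRect((top[:,:2]*1000).astype(np.float32))[1:],top.min(0).round(4),top.max(0).round(4))
E
```

```text
mat 0.86 [317. 115. 157. 230.] z 0.0046 [ 455.  -223.4] ((178.28636169433594, 288.4841003417969), 1.456171989440918) [ 3.623e-01 -3.696e-01  3.000e-04] [ 0.5467 -0.0814  0.007 ]
timer 0.88 [277.  12.  50.  20.] z 0.023 [ 407.6 -103.1] ((23.37342643737793, 57.365474700927734), 86.685791015625) [ 0.3795 -0.1138  0.017 ] [ 0.4361 -0.0898  0.0254]
spool 0.73 [277. 195.  60.  63.] z 0.0505 [ 413.8 -319.4] ((61.959224700927734, 60.69817352294922), 32.37261962890625) [ 0.3831 -0.3505  0.0446] [ 0.4437 -0.288   0.0522]
```

View pics/wrist1.png

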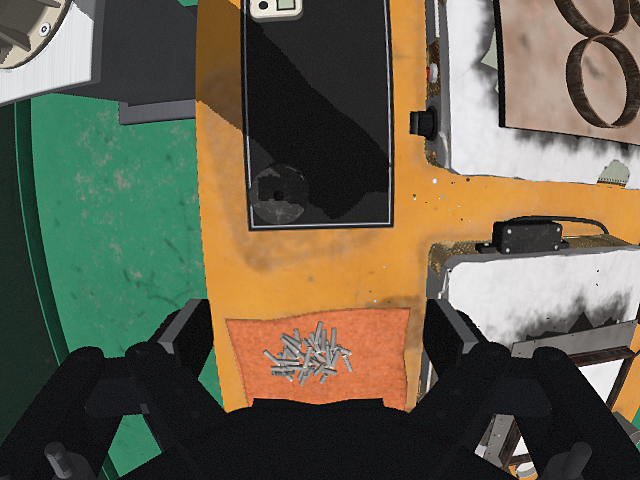

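The wrist view cuts off the timer at the top edge (277,12), with the spool at (277,195). I'll shift left to see the whole mat.

Request:
send_rows:
  deltas:
    - [[0, 4, 0, 0, 0, 0], [0, 8, 0, 0, 0, 0], [0, 12, 1, 0, 0, 0], [0, 15, 1, 0, 0, 0], [0, 15, 1, 0, 0, 0], [0, 15, 1, 0, 0, 0]]

```text
clock: 3.4
tcp_pos: [0.4552, -0.1791, 0.3119]
orientation: [0.001, 0.706, 0.708, 0.0]
wrist_force: [1.1, -0.2, -0.4]
finger_gap: 0.0856
```

```bash
python3 - <<'E'
from h import *
p,T,W,s=wrist(); save(p,'wrist2'); np.savez('w2.npz',img=p['img'],W=W)
print(s['clock'],s['tcp_pos'])
for th in ['mat','timer','spool']:
    for d in silhouettes(p,th)[:2]:
        m=cv2.erode(d['mask'].astype(np.uint8),np.ones((3,3)))>0
        q=W[m]; q=q[~np.isnan(q[:,0])]; q=q[q[:,2]<0.1]
        zt=np.percentile(q[:,2],80); top=q[abs(q[:,2]-zt)<.006]
        print(th,round(d['conf'],2),np.round(d['box']),'z',round(zt,4),np.round(cv2.minAreaRect((top[:,:2]*1000).astype(np.float32))[0:3][0],1),cv2.minAreaRect((top[:,:2]*1000).astype(np.float32))[1:],top.min(0).round(4),top.max(0).round(4))
        if th=='mat':
            # edges: fit lines
            fq=W[d['mask']]; fq=fq[~np.isnan(fq[:,0])&(fq[:,2]<.012)]
            bins=np.arange(-.34,-.06,.01)
            for f in (np.min,np.max):
                pts=np.array([[ (b+.005), f(fq[(fq[:,1]>b)&(fq[:,1]<b+.01),0])] for b in bins if ((fq[:,1]>b)&(fq[:,1]<b+.01)).sum()>5])
                c=np.polyfit(pts[:,0],pts[:,1],1); r=pts[:,1]-np.polyval(c,pts[:,0]); k=abs(r)<.003; c=np.polyfit(pts[k,0],pts[k,1],1)
                print('edge x at y=-.2',np.polyval(c,-.2).round(4),'slope',c[0].round(4),k.sum())
E
```

```text
3.4 [ 0.4552046  -0.17911693  0.31186731]
mat 0.88 [314. 203. 154. 261.] z 0.0043 [ 454.2 -198.9] ((178.07945251464844, 338.5792541503906), 1.6580283641815186) [ 3.618e-01 -3.677e-01 -1.000e-04] [ 0.5473 -0.0284  0.0071]
edge x at y=-.2 0.3646 slope -0.0285 29
edge x at y=-.2 0.5438 slope -0.0299 29
mat 0.37 [276. 114.  56.  55.] z 0.0227 [406.8 -80.2] ((57.235572814941406, 62.46339797973633), 0.13212205469608307) [ 0.3781 -0.1114  0.0184] [ 0.4354 -0.0489  0.0267]Traceback (most recent call last):
  File "<stdin>", line 16, in <module>
IndexError: too many indices for array: array is 1-dimensional, but 2 were indexed
```

View pics/wrist2.png

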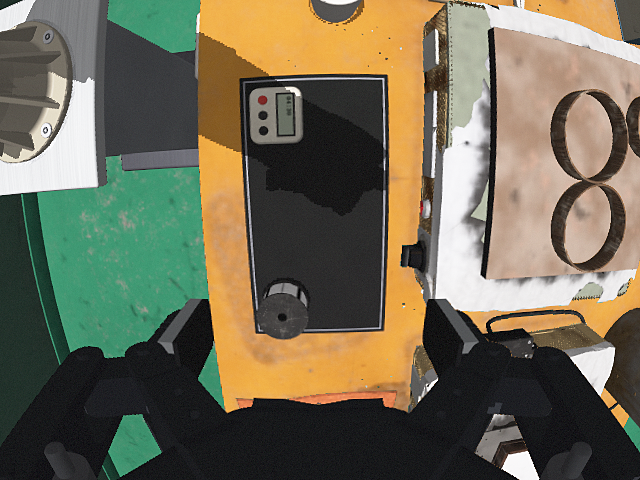

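Mat angle is about 0.029 rad with its centre at (0.4543, -0.1995). Timer and spool sit at mat coordinates (-44, ±120) mm, which agrees with the given spacing. Next I'll look at the objects.

Request:
send_rows:
  deltas:
    - [[0, 4, 0, 0, 0, 0], [-1, 8, 0, 0, 0, 0], [-2, 12, 0, 0, 0, 0], [-2.5, 16, 0, 0, 0, 0], [-2.5, 20, 0, 0, 0, 0], [-2.5, 24, 0, 0, 0, 0], [-2.5, 28, 0, 0, 0, 0], [-2.5, 32, 0, 0, 0, 0], [-2.5, 36, 0, 0, 0, 0], [-2.5, 38, 0, 0, 0, 0], [-2.5, 38, 0, 0, 0, 0], [-2.5, 38, 0, 0, 0, 0]]

```text
clock: 4.7
tcp_pos: [0.4305, 0.1995, 0.3108]
orientation: [0.0, 0.707, 0.707, -0.001]
wrist_force: [0.3, -1.4, 0.0]
finger_gap: 0.0852
```

```bash
python3 - <<'E'
from h import *
p,T,W,s=wrist(); save(p,'wrist3'); np.savez('w3.npz',img=p['img'],W=W)
print(s['clock'],s['tcp_pos'])
for th in ['block','dish','jar','cup']:
    for d in silhouettes(p,th)[:2]:
        m=cv2.erode(d['mask'].astype(np.uint8),np.ones((3,3)))>0
        q=W[m]; q=q[~np.isnan(q[:,0])]; q=q[q[:,2]<0.12]
        if len(q)<5: continue
        zt=np.percentile(q[:,2],90); top=q[abs(q[:,2]-zt)<.005]; t=(top[:,:2]*1000).astype(np.float32)
        print(th,round(d['conf'],2),np.round(d['box']),'z',round(zt,4),cv2.minAreaRect(t),'circ',cv2.minEnclosingCircle(t),top.min(0).round(4),top.max(0).round(4))
E
```

```text
4.7 [0.43048027 0.1994565  0.3108232 ]
block 0.92 [303. 231.  66.  79.] z 0.0117 ((411.92254638671875, 156.1123809814453), (59.77592849731445, 82.49945831298828), 20.619123458862305) circ ((413.0036315917969, 157.1182861328125), 48.23394775390625) [0.3724 0.1102 0.007 ] [0.4524 0.2035 0.0135]
dish 0.76 [262. 140.  58.  60.] z 0.0158 ((365.1842041015625, 269.3611755371094), (64.79700469970703, 64.28060913085938), 38.87653732299805) circ ((365.5144958496094, 269.9041748046875), 33.681461334228516) [0.3321 0.2371 0.0108] [0.3987 0.3035 0.0201]
jar 0.83 [310.  50.  57.  60.] z 0.0666 ((422.61248779296875, 371.3039855957031), (60.98463821411133, 58.99201583862305), 77.74267578125) circ ((422.3884582519531, 371.0655212402344), 30.78900718688965) [0.3927 0.3408 0.0616] [0.4526 0.401  0.069 ]
jar 0.33 [301. 384.  43.  33.] z 0.0234 ((406.1313781738281, -72.4429702758789), (56.186614990234375, 54.608638763427734), 0.19858580827713013) circ ((406.5390319824219, -74.36652374267578), 37.0223274230957) [ 0.378  -0.0997  0.0184] [ 0.4343 -0.0451  0.0262]
cup 0.83 [357. 315.  61.  77.] z 0.0799 ((474.4400329589844, 66.51161193847656), (66.76766967773438, 68.79370880126953), 28.577594757080078) circ ((475.2273864746094, 66.95541381835938), 35.10763931274414) [0.4413 0.032  0.0749] [0.509  0.102  0.0849]
cup 0.62 [577. 134.  70.  54.] z 0.0796 ((762.3727416992188, 300.6571044921875), (70.46688079833984, 66.53719329833984), 17.352943420410156) circ ((761.9362182617188, 301.5823669433594), 35.892822265625) [0.7261 0.2682 0.0746] [0.7977 0.3351 0.0846]
```

View pics/wrist3.png

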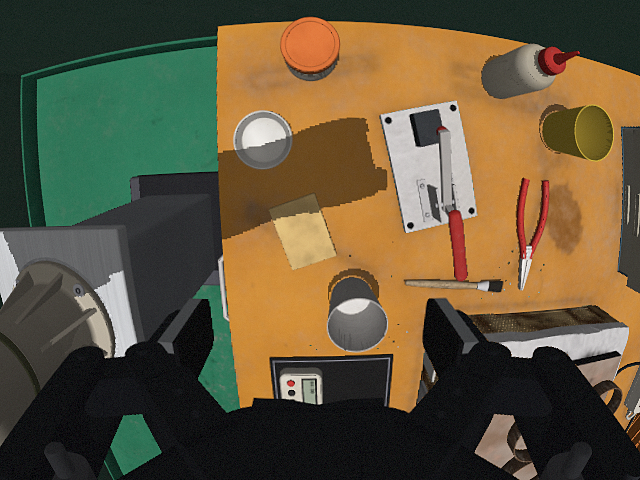

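```bash
python3 - <<'E'
from h import *
p,T,W,s=wrist(); 
ps={'wrist':(p,W)}
for n in ('scene','side'):
    q=read_camera(n); ps[n]=(q,cloud(q))
for n,(p,W) in ps.items():
    d=silhouettes(p,'block')[0]; m=d['mask']
    hsv=cv2.cvtColor(p['img'],cv2.COLOR_RGB2HSV)
    print(n,d['conf'],np.median(hsv[m],0))
    c,_=cv2.findContours(m.astype(np.uint8),cv2.RETR_EXTERNAL,cv2.CHAIN_APPROX_NONE); c=max(c,key=cv2.contourArea)
    r=cv2.minAreaRect(c); print('pix rect',np.round(cv2.boxPoints(r),1).tolist())
    # height-based segmentation around
    a=(abs(W[...,0]-.412)<.07)&(abs(W[...,1]-.152)<.07)
    zb=np.nanmedian(W[a&~cv2.dilate(m.astype(np.uint8),np.ones((7,7))).astype(bool)][:,2])
    b=a&(W[...,2]>zb+.005)
    t=(W[b][:,:2]*1000).astype(np.float32); rr=cv2.minAreaRect(t)
    print('bench z',zb,'blk z',np.nanmedian(W[b][:,2]),b.sum(),rr,'mean',t.mean(0))
    crop=p['img'][int(d['box'][1])-50:int(d['box'][1])+50,int(d['box'][0])-50:int(d['box'][0])+50]
    cv2.imwrite(f'pics/crop_{n}.png',cv2.resize(crop[...,::-1],None,fx=4,fy=4,interpolation=cv2.INTER_CUBIC))
E
python3 -c "
import cv2,numpy as np
cv2.imwrite('pics/crop.png',np.hstack([cv2.imread(f'pics/crop_{n}.png')[::1,::1] for n in ('wrist','scene')]))"
```

```text
wrist 0.68 [ 19. 115. 209.]
pix rect [[267.29998779296875, 207.6999969482422], [315.0, 190.6999969482422], [337.79998779296875, 254.60000610351562], [290.20001220703125, 271.70001220703125]]
bench z 0.39345898837800175 blk z 0.4086046293568909 23120 ((420.3972473144531, 206.75576782226562), (122.1771469116211, 29.405179977416992), 5.717220306396484) mean [418.0117  213.36664]
scene 0.95 [ 21.  95. 230.]
pix rect [[226.3000030517578, 204.89999389648438], [249.60000610351562, 192.0], [263.5, 217.10000610351562], [240.1999969482422, 230.0]]
bench z 0.42256264294243673 blk z 0.49801626184748604 2282 ((413.4592590332031, 179.58522033691406), (61.09255599975586, 104.4377212524414), 83.39237213134766) mean [425.7496  171.24472]
side 0.88 [ 23. 102. 242.]
pix rect [[246.6999969482422, 197.10000610351562], [268.8999938964844, 189.6999969482422], [276.5, 212.5], [254.3000030517578, 219.89999389648438]]
bench z 0.41959665339849117 blk z 0.4828071542669065 2041 ((423.329833984375, 184.1960906982422), (115.24602508544922, 57.81072235107422), 3.8760297298431396) mean [435.28262 170.849  ]
```

View pics/crop.png

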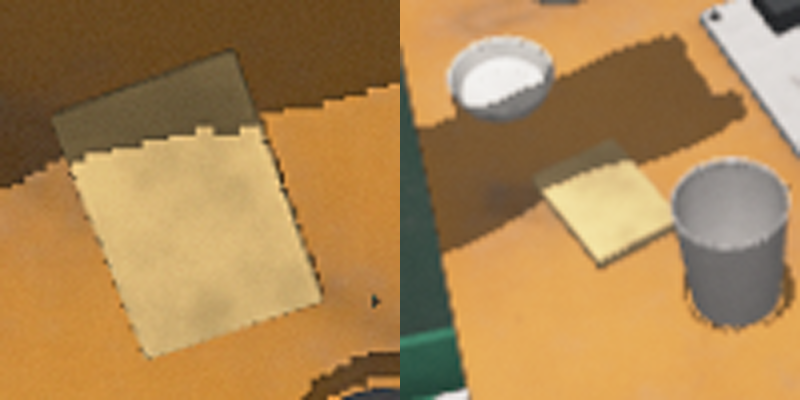

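```bash
cat >> h.py <<'E'
def wray(p,s,uv,zp):
    f=240/np.tan(np.radians(p['vfov'])/2); out=[]
    q=s['orientation']; R=Ro.from_quat([q[1],q[2],q[3],q[0]]).as_matrix(); H=p['hand_eye']
    o=R@H[:3,3]+s['tcp_pos']
    for u,v in uv:
        x=u-p['cx'];y=v-p['cy'];r=np.hypot(x,y);th=r/f
        d=R@H[:3,:3]@np.array([x/r*np.sin(th),y/r*np.sin(th),np.cos(th)])
        out.append((o+d*(zp-o[2])/d[2])[:2])
    return np.array(out)
def cray(p,uv,zp):
    f=240/np.tan(np.radians(p['vfov'])/2); o=-p['R'].T@p['t']; out=[]
    for u,v in uv:
        d=p['R'].T@np.array([(u-p['cx'])/f,(v-p['cy'])/f,1]); out.append((o+d*(zp-o[2])/d[2])[:2])
    return np.array(out)
E
python3 - <<'E'
from h import *
p,T,W,s=wrist()
def rep(C):
    c=C.mean(0); e=[np.linalg.norm(C[i]-C[(i+1)%4]) for i in range(4)]
    a=C[1]-C[0]+C[2]-C[3]
    print(c.round(4),np.round(e,4),np.degrees(np.arctan2(a[1],a[0])))
rep(wray(p,s,[[267.8,208.2],[314.8,190.9],[337.3,254],[290.5,271]],.010))
q=read_camera('scene'); rep(cray(q,[[227,204.9],[249.6,193],[263,217],[240.5,229]],.010)[[0,1,2,3]])
q=read_camera('side'); rep(cray(q,[[247.2,197.3],[268.5,190.2],[276,212.3],[254.5,219.5]],.010))
for th in ('block',):
    print([W[231,303]])
E
```

```text
[0.412  0.1569] [0.0612 0.0843 0.0635 0.0854] 20.54852073112811
[0.413  0.1508] [0.0681 0.0899 0.0654 0.0883] 21.512491648855917
[0.4151 0.1481] [0.0624 0.0857 0.0604 0.0846] 24.240779301185906
[array([0.41261969, 0.15841039, 0.01234972])]
```

Request:
send_rows:
  deltas:
    - [[-0.5, -1, -4, 0, 0, 7], [-1, -2, -8, 0, 0, 14], [-1.5, -3.5, -12, 0, 0, 20.5], [-1.85, -4.45, -16, 0, 0, 20.5], [-1.85, -4.45, -18, 0, 0, 20.5], [-1.85, -4.45, -18, 0, 0, 20.5], [-1.85, -4.45, -18, 0, 0, 20.5]]
  jaw: 0.8

```text
clock: 6.1
tcp_pos: [0.4118, 0.1556, 0.1318]
orientation: [0.0, 0.57, 0.822, 0.0]
wrist_force: [0.4, 0.8, 1.6]
finger_gap: 0.0769
```

```bash
python3 - <<'E'
from h import *
p,T,W,s=wrist(); save(p,'wrist4'); print(s['clock'],s['tcp_pos'],s['finger_gap'])
m=(T[...,2]>-0.06)&(T[...,2]<0.01)&(abs(T[...,1])<.08); print('tip z',np.nanmax(T[m],0))
for d in silhouettes(p,'block')[:1]:
    print(d['conf'],d['box'])
    c,_=cv2.findContours(d['mask'].astype(np.uint8),cv2.RETR_EXTERNAL,cv2.CHAIN_APPROX_NONE); c=max(c,key=cv2.contourArea)
    print(np.round(cv2.boxPoints(cv2.minAreaRect(c))).tolist())
    C=wray(p,s,c[:,0,:].astype(float),.010); r=cv2.minAreaRect((C*1000).astype(np.float32)); print(r)
E
```

```text
6.1 [0.41180401 0.15560767 0.13184684] 0.07690484696894401
tip z [ 0.01474543  0.07084027 -0.00968123]
0.75 [321.2, 232.6, 83.7, 113.0]
[[275.0, 287.0], [277.0, 176.0], [360.0, 177.0], [358.0, 289.0]]
((411.9590148925781, 155.9000701904297), (60.4989128112793, 85.56922912597656), 19.674745559692383)
```

View pics/wrist4.png

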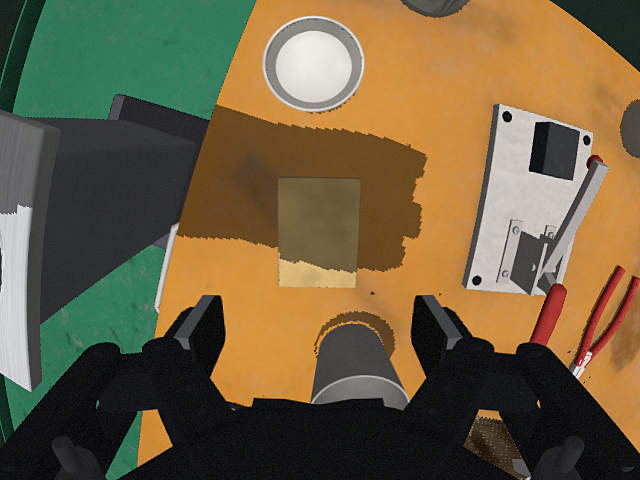

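Request:
send_rows:
  deltas:
    - [[0, 0, -4, 0, 0, -0.8], [0, 0.05, -8, 0, 0, -0.8], [0, 0.05, -11, 0, 0, -0.8], [0, 0.05, -12.5, 0, 0, -0.8], [0, 0.05, -13.2, 0, 0, -0.8], [0, 0.05, -13.5, 0, 0, -0.8], [0, 0.05, -13.5, 0, 0, -0.8], [0, 0.05, -13.5, 0, 0, -0.8]]

```text
clock: 7.0
tcp_pos: [0.4128, 0.1563, -0.0025]
orientation: [0.001, 0.576, 0.818, 0.001]
wrist_force: [0.6, 0.1, 0.1]
finger_gap: 0.0769
```

Request:
send_rows:
  deltas:
    - [[0, 0, 0, 0, 0, 0], [0, 0, 0, 0, 0, 0], [0, 0, 0, 0, 0, 0], [0, 0, 0, 0, 0, 0], [0, 0, 0, 0, 0, 0], [0, 0, 0, 0, 0, 0]]
  jaw: -1
  force: 60

```text
clock: 7.6
tcp_pos: [0.4124, 0.1561, -0.0023]
orientation: [0.001, 0.576, 0.818, 0.001]
wrist_force: [-2.0, -0.0, 8.8]
finger_gap: 0.0594
```

Request:
send_rows:
  deltas:
    - [[0, 0, 1, 0, 0, 0], [0, 0, 4, 0, 0, 0], [0, 0, 8, 0, 0, 0], [0, 0, 12, 0, 0, 0], [0, -3, 14, 0, 0, 0], [0, -7, 14, 0, 0, -4], [0, -11, 14, 0, 0, -8], [0, -15, 14, 0, 0, -12], [0, -19, 14, 0, 0, -15], [0, -23, 14, 0, 0, -18], [0, -27, 14, 0, 0, -18], [-0.2, -31, 12, 0, 0, -18]]

```text
clock: 8.8
tcp_pos: [0.411, -0.1566, 0.1186]
orientation: [0.003, 0.697, 0.717, 0.001]
wrist_force: [1.7, -0.2, -4.8]
finger_gap: 0.0588
```

Request:
send_rows:
  deltas:
    - [[0, -3, 0, 0, 0, 0], [0, -4.7, -2, 0, 0, 0], [0, -4.7, -4, 0, 0, 0], [0, -4.7, -4, 0, 0, 0], [0, -4.7, -4, 0, 0, 0], [0, -4.7, -4, 0, 0, 0]]

```text
clock: 9.4
tcp_pos: [0.4099, -0.2009, 0.0773]
orientation: [0.001, 0.696, 0.718, 0.0]
wrist_force: [0.2, -0.1, -4.3]
finger_gap: 0.0585
```

```bash
python3 - <<'E'
from h import *
p,T,W,s=wrist(); save(p,'wrist5'); print(s['clock'],s['tcp_pos'],s['orientation'],s['finger_gap'],s['wrist_force'])
print(silhouettes(p,'block')[:1])
E
```

```text
9.4 [ 0.40993755 -0.20086085  0.07730848] [5.15489901e-04 6.96267038e-01 7.17782651e-01 1.06404072e-04] 0.05854239936414119 [ 0.24683136 -0.13728626 -4.32846094]
[{'box': [319.0, 306.0, 161.2, 187.6], 'conf': 0.6, 'mask': array([[False, False, False, ..., False, False, False],
       [False, False, False, ..., False, False, False],
       [False, False, False, ..., False, False, False],
       ...,
       [False, False, False, ..., False, False, False],
       [False, False, False, ..., False, False, False],
       [False, False, False, ..., False, False, False]], shape=(480, 640))}]
```

View pics/wrist5.png

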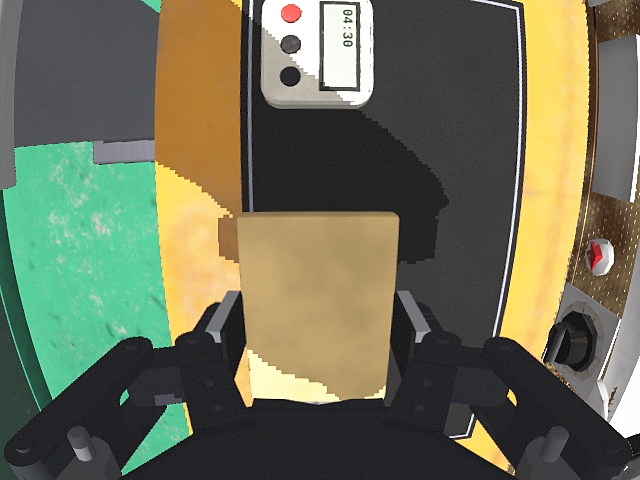

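Request:
send_rows:
  deltas:
    - [[0.03, 0, -2.5, 0, 0, 0], [0.03, 0, -4.5, 0, 0, 0], [0.03, 0, -6, 0, 0, 0], [0.03, 0, -7, 0, 0, 0], [0.03, 0, -7.4, 0, 0, 0], [0.03, 0, -7.6, 0, 0, 0], [0.03, 0, -7.7, 0, 0, 0], [0.03, 0, -7.7, 0, 0, 0]]

```text
clock: 10.3
tcp_pos: [0.4101, -0.201, 0.0007]
orientation: [0.0, 0.696, 0.718, 0.0]
wrist_force: [-2.4, 2.8, 3.8]
finger_gap: 0.0586
```

Request:
send_rows:
  deltas:
    - [[0, 0, 0, 0, 0, 0], [0, 0, 0, 0, 0, 0], [0, 0, 0, 0, 0, 0], [0, 0, 0, 0, 0, 0], [0, 0, 2, 0, 0, 0], [0, 0, 5, 0, 0, 0], [0, 0, 9, 0, 0, 0], [0, 0, 13, 0, 0, 0], [0, 0, 17, 0, 0, 0], [0, 0, 21, 0, 0, 0], [0, 0, 21, 0, 0, 0], [0, 0, 21, 0, 0, 0]]
  jaw: 0.8

```text
clock: 11.5
tcp_pos: [0.4105, -0.2015, 0.2101]
orientation: [0.001, 0.697, 0.717, 0.0]
wrist_force: [0.1, 0.5, -0.5]
finger_gap: 0.0773
```

```bash
python3 - <<'E'
from h import *
p,T,W,s=wrist(); save(p,'wrist6'); print(s['clock'],s['tcp_pos'],s['orientation'],s['finger_gap'])
for th,z in (('block',.013),('timer',.021),('mat',.003),('spool',.049)):
  for d in silhouettes(p,th)[:1]:
    c,_=cv2.findContours(d['mask'].astype(np.uint8),cv2.RETR_EXTERNAL,cv2.CHAIN_APPROX_NONE); c=max(c,key=cv2.contourArea)
    C=wray(p,s,c[:,0,:].astype(float),z); print(th,d['conf'],d['box'],cv2.minAreaRect((C*1000).astype(np.float32)))
E
```

```text
11.5 [ 0.41045635 -0.20149825  0.2101376 ] [1.32419900e-03 6.96566063e-01 7.17491413e-01 1.96466002e-04] 0.07731561898679669
block 0.66 [318.0, 213.9, 65.2, 92.2] ((410.1090087890625, -201.02499389648438), (61.540042877197266, 85.26667022705078), 1.5911704301834106)
timer 0.75 [317.8, 83.8, 68.6, 71.1] ((406.48028564453125, -80.91241455078125), (60.808048248291016, 67.89163970947266), 1.5037283897399902)
mat 0.82 [361.1, 198.3, 191.4, 327.8] ((453.8570251464844, -198.20889282226562), (182.09371948242188, 341.66802978515625), 1.6807364225387573)
spool 0.83 [315.0, 334.1, 64.8, 76.2] ((411.0636901855469, -308.8031311035156), (63.6624870300293, 84.59769439697266), 3.798734664916992)
```

View pics/wrist6.png

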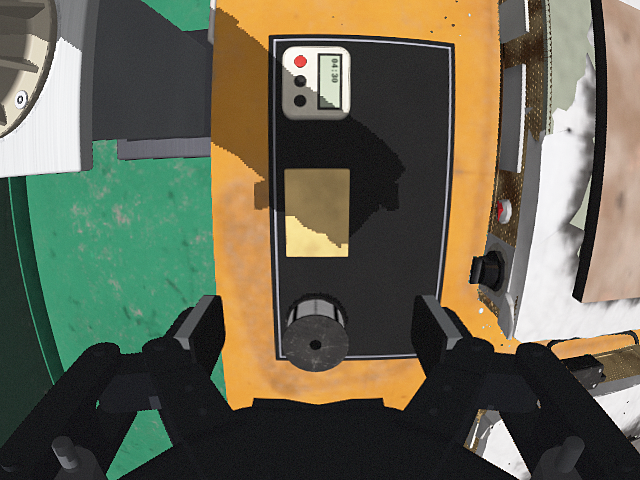

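Block lies at (0.4101, -0.2010) against a target of (0.4103, -0.2008), square to the mat. Next is the dish.

Request:
send_rows:
  deltas:
    - [[0, 4, 0, 0, 0, -1.7], [0, 8.5, 0, 0, 0, -1.7], [0, 13, 0, 0, 0, -1.7], [0, 17.5, 0, 0, 0, -1.7], [0, 22, 0, 0, 0, -1.7], [-0.5, 26.5, 0, 0, 0, -1.7], [-1, 31, 0, 0, 0, -1.7], [-1.5, 35.5, -1, 0, 0, -1.7], [-1.5, 40, -3, 0, 0, -1.7], [-1.5, 44.5, -6, 0, 0, -1.7], [-1.5, 47, -8, 0, 0, -1.7], [-1.5, 47, -8, 0, 0, -1.7]]
  jaw: -0.3

```text
clock: 12.95
tcp_pos: [0.392, 0.2708, 0.1252]
orientation: [-0.001, 0.705, 0.709, -0.003]
wrist_force: [-0.7, -0.6, -1.0]
finger_gap: 0.0299
```

Request:
send_rows:
  deltas:
    - [[0, 0, 0, 0, 0, 0], [0, 0, 0, 0, 0, 0]]

```text
clock: 13.15
tcp_pos: [0.3949, 0.2684, 0.1294]
orientation: [0.0, 0.707, 0.707, -0.0]
wrist_force: [0.4, -0.2, 0.6]
finger_gap: 0.0298
```

```bash
python3 - <<'E'
from h import *
p,T,W,s=wrist(); save(p,'wrist7'); print(s['clock'],s['tcp_pos'],s['orientation'],s['finger_gap'])
for d in silhouettes(p,'dish')[:1]:
    c,_=cv2.findContours(d['mask'].astype(np.uint8),cv2.RETR_EXTERNAL,cv2.CHAIN_APPROX_NONE); c=max(c,key=cv2.contourArea)
    C=(wray(p,s,c[:,0,:].astype(float),.019)*1000).astype(np.float32); print(d['conf'],d['box'],cv2.minEnclosingCircle(C),cv2.fitEllipse(C))
m=(T[...,2]>-0.06)&(T[...,2]<0.01)&(abs(T[...,1])<.08); print('tip z',np.nanmax(T[m],0))
E
```

```text
13.15 [0.39489028 0.26839491 0.12939448] [ 8.57678582e-05  7.07317037e-01  7.06896420e-01 -2.30662314e-04] 0.029795300680137412
0.68 [277.4, 235.4, 99.4, 98.1] ((365.591552734375, 270.1404113769531), 36.06414794921875) ((365.8816223144531, 270.1753234863281), (69.64714050292969, 70.05815887451172), 166.57821655273438)
tip z [ 1.49660316e-02  5.15651743e-02 -6.79569793e-05]
```

View pics/wrist7.png

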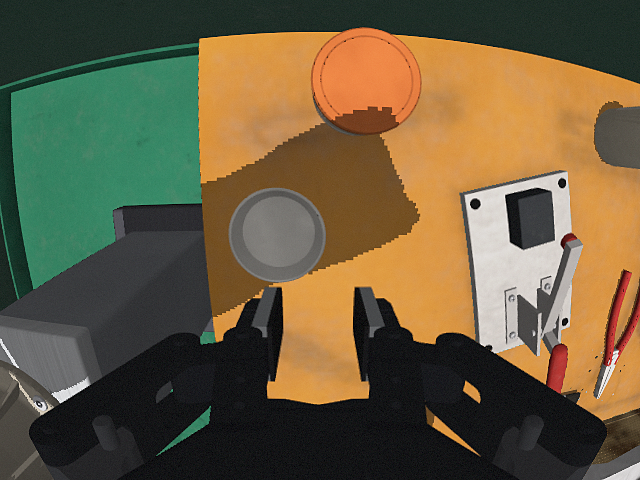

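Request:
send_rows:
  deltas:
    - [[0, 0.18, -4, 0, 0, 0], [0, 0.18, -7.5, 0, 0, 0], [0, 0.18, -10, 0, 0, 0], [0, 0.18, -11.3, 0, 0, 0], [0, 0.18, -11.8, 0, 0, 0], [0, 0.18, -12, 0, 0, 0], [0, 0.18, -12, 0, 0, 0], [0, 0.18, -12, 0, 0, 0]]

```text
clock: 14.05
tcp_pos: [0.3958, 0.271, 0.0104]
orientation: [0.0, 0.707, 0.707, 0.001]
wrist_force: [-0.0, -0.3, 0.6]
finger_gap: 0.0299
```

Request:
send_rows:
  deltas:
    - [[0, 0, 0, 0, 0, 0], [0, 0, 0, 0, 0, 0], [0, 0, 0, 0, 0, 0], [0, 0, 0, 0, 0, 0], [0, 0, 0, 0, 0, 0], [0, 0, 0, 0, 0, 0]]
  jaw: -1
  force: 30

```text
clock: 14.65
tcp_pos: [0.3955, 0.2709, 0.0101]
orientation: [0.0, 0.707, 0.707, 0.001]
wrist_force: [0.1, -1.0, 6.2]
finger_gap: 0.0063
```

Request:
send_rows:
  deltas:
    - [[0, 0, 1, 0, 0, 0], [0, 0, 3, 0, 0, 0], [0, 0, 6, 0, 0, 0], [0, 0, 10, 0, 0, 0], [0, 0, 14, 0, 0, 0], [0, 0, 14, 0, 0, 0], [0, 0, 14, 0, 0, 0]]

```text
clock: 15.35
tcp_pos: [0.3954, 0.2712, 0.1505]
orientation: [0.0, 0.707, 0.707, 0.001]
wrist_force: [0.1, -0.1, -1.8]
finger_gap: 0.0033
```

```bash
python3 - <<'E'
from h import *
p,T,W,s=wrist(); save(p,'wrist8'); print(s['clock'],s['tcp_pos'],s['finger_gap'],s['wrist_force'])
for d in silhouettes(p,'dish')[:1]:
    m=cv2.erode(d['mask'].astype(np.uint8),np.ones((3,3)))>0
    q=T[m]; q=q[~np.isnan(q[:,0])&(q[:,2]<.04)]; print(d['conf'],d['box'],q.min(0),q.max(0),len(q))
    # rim points: smallest tool z -> fit plane
    for lo in (np.percentile(q[:,2],3),): 
        rim=q[q[:,2]<np.percentile(q[:,2],30)]; A=np.c_[rim[:,:2],np.ones(len(rim))]; print(np.linalg.lstsq(A,rim[:,2],rcond=None)[0])
    fl=q[np.hypot(q[:,0],q[:,1]+.029)<.015]; A=np.c_[fl[:,:2],np.ones(len(fl))]; print('floor',len(fl),np.linalg.lstsq(A,fl[:,2],rcond=None)[0])
E
```

```text
15.35 [0.39540746 0.2711635  0.15046591] 0.0033128689991003737 [ 0.08835307 -0.13150962 -1.84814127]
0.87 [259.8, 286.7, 126.6, 121.6] [-0.02839671 -0.06043836 -0.0110617 ] [0.03420587 0.00177861 0.02878114] 9984
[-0.09931278 -0.32278222  0.00398634]
floor 2473 [ 0.02140054 -0.43850595  0.00894407]
```

View pics/wrist8.png

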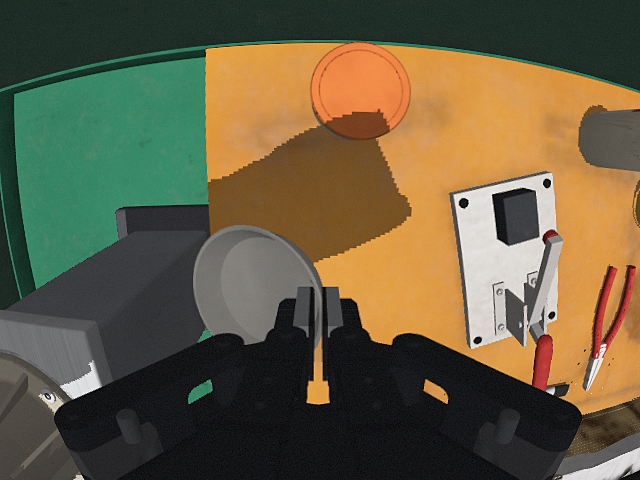

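The dish hangs tilted about 23°, because the pads lie flush on its slanted wall. Tilting the tool about world y should level it.

Request:
send_rows:
  deltas:
    - [[0, 0, 1, 0, 6, 0], [0, 0, 2, 0, 12, 0], [0, -2, 2, 0, 18, 0], [0, -5, 2, 0, 23.5, 0], [0, -9, 2, 0, 23.5, 0], [0, -13, 2, 0, 23.5, 0], [0.5, -17, 2, 0, 23.5, 0], [1, -21, 2, 0, 23.5, 0], [2, -25, 2, 0, 23.5, 0], [3, -29, 2, 0, 23.5, 0], [4, -33, 2, 0, 23.5, 0], [4, -37, 2, 0, 23.5, 0]]

```text
clock: 16.65
tcp_pos: [0.4348, -0.1008, 0.1674]
orientation: [-0.145, 0.692, 0.692, -0.144]
wrist_force: [0.2, 0.8, -1.3]
finger_gap: 0.003
```

Request:
send_rows:
  deltas:
    - [[0, -4, 0, 0, 0, 0], [0, -7, 0, 0, 0, 0], [0, -9, 0, 0, 0, 0], [0, -10.2, 0, 0, 0, 0], [0, -10.2, -2, 0, 0, 0], [0, -10.2, -2, 0, 0, 0], [0, -10.2, -2, 0, 0, 0]]

```text
clock: 17.35
tcp_pos: [0.434, -0.2003, 0.1487]
orientation: [-0.145, 0.692, 0.692, -0.144]
wrist_force: [0.6, -0.6, -0.9]
finger_gap: 0.003
```

```bash
cat > d.py <<'E'
from h import *
import sys
p,T,W,s=wrist(); save(p,sys.argv[1]); print(s['clock'],s['tcp_pos'],s['orientation'],s['finger_gap'],s['wrist_force'])
for d in silhouettes(p,'dish')[:1]:
    m=cv2.erode(d['mask'].astype(np.uint8),np.ones((3,3)))>0
    q=W[m]; q=q[~np.isnan(q[:,0])&(q[:,2]<s['tcp_pos'][2]+.03)]; print(d['conf'],d['box'],q.min(0),q.max(0),len(q))
    c0=s['tcp_pos'][:2]+[-.029,0]
    fl=q[np.hypot(q[:,0]-c0[0],q[:,1]-c0[1])<.016]
    for k in range(4):
        A=np.c_[fl[:,:2],np.ones(len(fl))]; c=np.linalg.lstsq(A,fl[:,2],rcond=None)[0]; r=fl[:,2]-A@c; fl=fl[abs(r)<max(.0015,1.5*r.std())]
    print('floor n',len(fl),'slopes deg',np.degrees(c[:2]),'z at c0',A.dot(c).mean())
    rm=q[:,2]-q[:,:2]@c[:2]
    print('pcts of height over floor',np.percentile(rm-c[2],[1,5,25,50,75,95,99]).round(4))
    rim=q[(rm-c[2])>.009]; t=(rim[:,:2]*1000).astype(np.float32); print('rim',len(rim),cv2.minEnclosingCircle(t),rim.mean(0))
    np.save('rim.npy',q)
E
python3 d.py wrist9
```

```text
17.35 [ 0.43403714 -0.20028342  0.1486992 ] [-0.14541535  0.69175095  0.69244988 -0.14438894] 0.002951320230027792 [ 0.5572501  -0.56564167 -0.90153291]
0.95 [259.6, 285.9, 132.2, 127.4] [ 0.37025423 -0.22904498  0.13829914] [ 0.43995651 -0.16615522  0.16909751] 10152
floor n 2358 slopes deg [ 0.69107597 -1.02395906] z at c0 0.14047220463075344
pcts of height over floor [-0.001  -0.0005  0.0002  0.0021  0.0097  0.0158  0.0165]
rim 2725 ((405.373291015625, -200.06625366210938), 35.12113952636719) [ 0.39619653 -0.19067507  0.15381564]
```

View pics/wrist9.png

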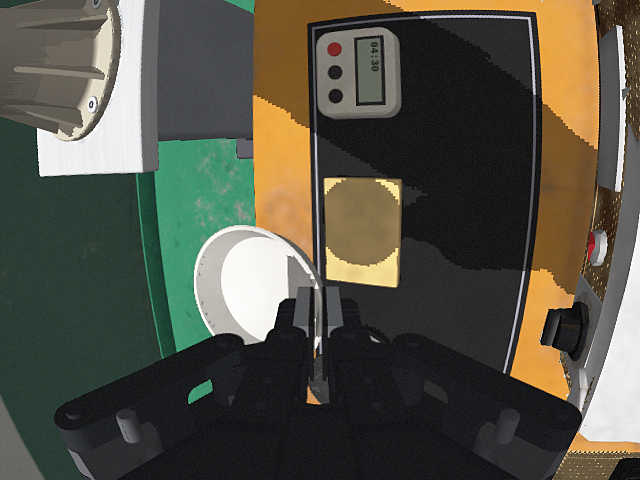

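Request:
send_rows:
  deltas:
    - [[0.3, -0.1, -3, 0, 0, 0], [0.48, -0.1, -6, 0, 0, 0], [0.48, -0.1, -8.5, 0, 0, 0], [0.48, -0.1, -10.5, 0, 0, 0], [0.48, -0.1, -11.5, 0, 0, 0], [0.48, -0.1, -11.8, 0, 0, 0], [0.48, -0.1, -11.8, 0, 0, 0], [0.48, -0.1, -11.8, 0, 0, 0]]

```text
clock: 18.25
tcp_pos: [0.4404, -0.2025, 0.0324]
orientation: [-0.143, 0.692, 0.692, -0.144]
wrist_force: [0.3, -0.3, -0.6]
finger_gap: 0.0029
```

```bash
python3 d.py wrist10
```

```text
18.25 [ 0.44035867 -0.2025126   0.03239436] [-0.14310641  0.69238487  0.69242815 -0.14376024] 0.0029065275923263836 [ 0.2500981  -0.27435832 -0.57309035]
0.6 [257.7, 282.8, 130.2, 124.6] [ 0.37752778 -0.23072752  0.02209074] [ 0.44562815 -0.16838822  0.0419877 ] 9716
floor n 2325 slopes deg [ 1.01710317 -1.16702568] z at c0 0.024031023375478088
pcts of height over floor [-0.001  -0.0006  0.0002  0.0019  0.0093  0.0157  0.0164]
rim 2518 ((412.0225830078125, -203.02809143066406), 35.090362548828125) [ 0.40146233 -0.19261699  0.03709857]
```

View pics/wrist10.png

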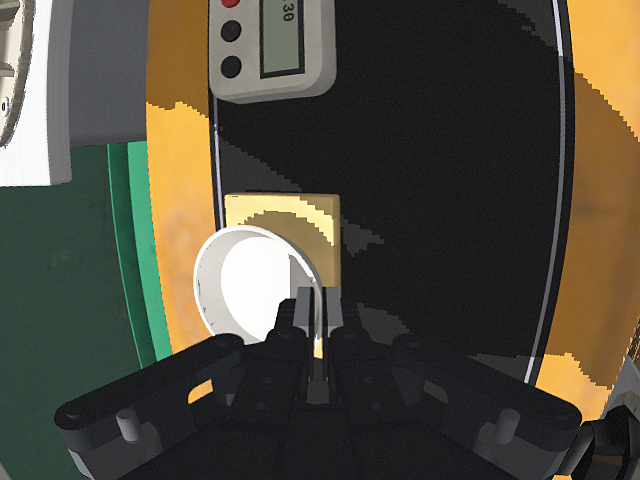

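Request:
send_rows:
  deltas:
    - [[-0.12, 0.12, -0.2, 0, 0, 0], [-0.12, 0.12, -0.35, 0, 0, 0], [-0.12, 0.12, -0.45, 0, 0, 0], [-0.12, 0.12, -0.45, 0, 0, 0], [-0.12, 0.12, -0.45, 0, 0, 0]]

```text
clock: 18.85
tcp_pos: [0.4384, -0.201, 0.0268]
orientation: [-0.144, 0.692, 0.692, -0.144]
wrist_force: [0.1, -0.5, -0.3]
finger_gap: 0.0033
```

```bash
python3 d.py wrist11
```

```text
18.85 [ 0.43839033 -0.20100438  0.02678222] [-0.14403889  0.69228894  0.69228026 -0.14400297] 0.0032974818130694127 [ 0.07868322 -0.51971546 -0.26754453]
```

Request:
send_rows:
  deltas:
    - [[0, 0.05, -0.1, 0, 0, 0], [0, 0.05, -0.15, 0, 0, 0], [0, 0.05, -0.15, 0, 0, 0]]

```text
clock: 19.25
tcp_pos: [0.4384, -0.2004, 0.0252]
orientation: [-0.144, 0.692, 0.692, -0.144]
wrist_force: [-0.1, 0.1, -0.6]
finger_gap: 0.0031
```

```bash
python3 d.py wrist12
```

```text
19.25 [ 0.43836755 -0.2004411   0.02521636] [-0.14406473  0.69225412  0.69231146 -0.14399453] 0.0030962724663164093 [-0.09116196  0.10069307 -0.61910758]
0.62 [260.4, 284.1, 131.2, 125.9] [ 0.37522054 -0.22893075  0.01503988] [ 0.44408382 -0.1663251   0.03449166] 10072
floor n 2342 slopes deg [ 0.81457932 -1.11219752] z at c0 0.017021649279578888
pcts of height over floor [-0.001  -0.0006  0.0002  0.0021  0.0096  0.0157  0.0164]
rim 2694 ((409.4326477050781, -199.7234649658203), 34.86972427368164) [ 0.39991056 -0.19028335  0.03025368]
```

View pics/wrist12.png

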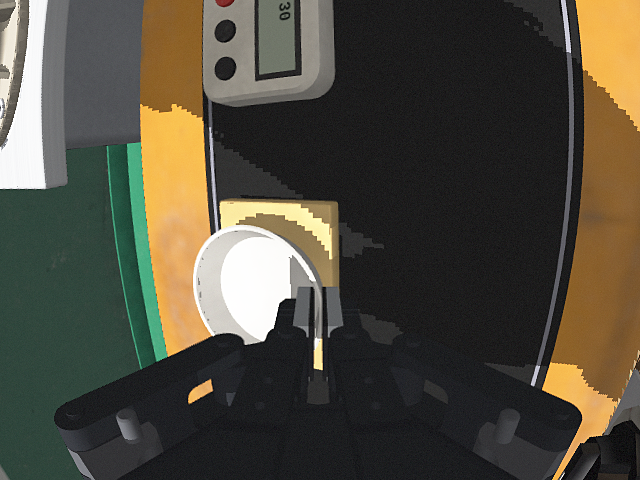

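Request:
send_rows:
  deltas:
    - [[0.07, -0.1, 0, 0, 0, 0], [0.07, -0.1, -0.05, 0, 0, 0], [0.07, -0.1, -0.1, 0, 0, 0], [0.07, -0.1, -0.1, 0, 0, 0]]

```text
clock: 19.75
tcp_pos: [0.4394, -0.2017, 0.0245]
orientation: [-0.144, 0.692, 0.692, -0.144]
wrist_force: [1.0, -0.3, 0.8]
finger_gap: 0.003
```

Request:
send_rows:
  deltas:
    - [[0, 0.05, -0.05, 0, 0, 0], [0, 0.05, -0.1, 0, 0, 0], [0, 0.05, -0.1, 0, 0, 0]]

```text
clock: 20.05
tcp_pos: [0.4396, -0.2016, 0.0241]
orientation: [-0.143, 0.692, 0.692, -0.144]
wrist_force: [1.5, -1.5, 5.5]
finger_gap: 0.0031
```

Request:
send_rows:
  deltas:
    - [[0, 0, 0, 0, 0, 0], [0, 0, 0, 0, 0, 0], [0, 0, 0, 0, 0, 0], [0.4, 0, 1, 0, 0, 0], [1.2, 0, 3, 0, 0, 0], [2, 0, 5, 0, 0, 0], [3.2, 0, 8, 0, -6, 0], [3.2, 0, 12, 0, -12, 0], [3.2, 0, 16, 0, -18, 0], [2, 0, 20, 0, -23.5, 0], [0, 0, 21, 0, -23.5, 0], [-2, 0, 21, 0, -23.5, 0]]
  jaw: -0.5

```text
clock: 21.25
tcp_pos: [0.4192, -0.2016, 0.2373]
orientation: [0.003, 0.707, 0.707, 0.001]
wrist_force: [-0.5, -0.4, 0.6]
finger_gap: 0.0213
```

```bash
python3 - <<'E'
from h import *
p,T,W,s=wrist(); save(p,'wrist13'); print(s['clock'],s['tcp_pos'],s['orientation'],s['finger_gap'])
for th,z in (('block',.013),('timer',.021),('dish',.032),('mat',.003)):
  for d in silhouettes(p,th)[:1]:
    c,_=cv2.findContours(d['mask'].astype(np.uint8),cv2.RETR_EXTERNAL,cv2.CHAIN_APPROX_NONE); c=max(c,key=cv2.contourArea)
    C=(wray(p,s,c[:,0,:].astype(float),z)*1000).astype(np.float32); print(th,d['conf'],d['box'],cv2.minAreaRect(C),cv2.fitEllipse(C)if th=='dish' else '')
    if th=='dish':
        q=W[d['mask']]; q=q[np.hypot(q[:,0]-.41,q[:,1]+.201)<.02]; A=np.c_[q[:,:2],np.ones(len(q))]; print('floor slope',np.degrees(np.linalg.lstsq(A,q[:,2],rcond=None)[0][:2]))
E
```

```text
21.25 [ 0.41924236 -0.20159149  0.23727435] [3.42181523e-03 7.07160711e-01 7.07044259e-01 6.60627039e-04] 0.021312939063163068
block 0.78 [307.4, 206.2, 61.5, 87.2] ((409.9308776855469, -170.67990112304688), (60.40220260620117, 24.99897003173828), 0.2091332972049713) 
timer 0.81 [303.2, 86.6, 63.4, 65.6] ((406.347900390625, -80.37384796142578), (59.97817611694336, 67.32257843017578), 0.04932766780257225) 
dish 0.85 [307.8, 211.4, 76.7, 71.1] ((409.6435241699219, -202.29904174804688), (68.42973327636719, 69.1585922241211), 89.94548797607422) ((410.2922058105469, -202.4837646484375), (68.87704467773438, 68.95531463623047), 49.415103912353516)
floor slope [-0.19807596 -0.20981776]
mat 0.65 [347.6, 195.1, 180.3, 306.4] ((454.75933837890625, -198.84991455078125), (181.6648406982422, 340.725830078125), 1.6436996459960938)
```

View pics/wrist13.png

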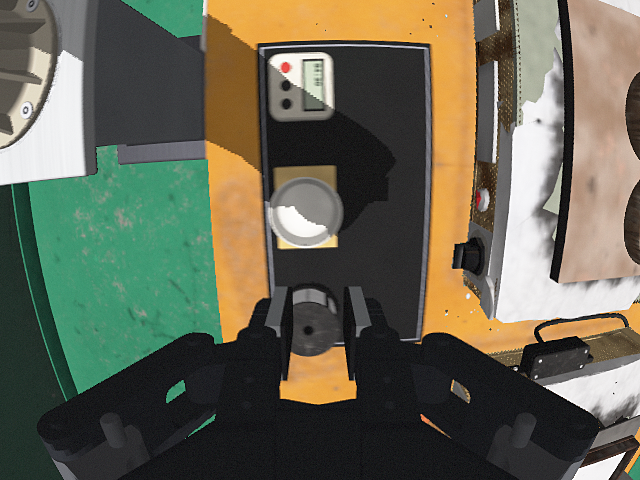

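Dish is at (0.4103, -0.2025), level and within about 1.5 mm of the block's centre. Now the jar.

Request:
send_rows:
  deltas:
    - [[0, 5, 0, 0, 0, 8], [0, 10, 0, 0, 0, 16], [0, 15, 0, 0, 0, 24], [0, 20, 0, 0, 0, 32], [0, 25, 0, 0, 0, 40], [0, 30, 0, 0, 0, 48], [0, 35, 0, 0, 0, 56], [0, 40, 0, 0, 0, 64], [0, 45, 0, 0, 0, 72], [0.3, 50, -2, 0, 0, 80], [0.3, 54, -4, 0, 0, 88], [0.3, 57.2, -5, 0, 0, 90]]
  jaw: 0.9

```text
clock: 22.7
tcp_pos: [0.4211, 0.3743, 0.1803]
orientation: [-0.001, -0.003, 1.0, -0.001]
wrist_force: [-0.5, -0.6, 0.5]
finger_gap: 0.0809
```

Request:
send_rows:
  deltas:
    - [[0, 0, 0, 0, 0, 0], [0, 0, 0, 0, 0, 0], [0, 0, 0, 0, 0, 0]]

```text
clock: 23.0
tcp_pos: [0.4223, 0.3706, 0.1832]
orientation: [-0.0, 0.0, 1.0, -0.0]
wrist_force: [-0.2, -0.3, -0.4]
finger_gap: 0.0812
```

```bash
cat > c.py <<'E'
from h import *
import sys
# usage: c.py pic thing ztop
p,T,W,s=wrist(); save(p,sys.argv[1]); print(s['clock'],s['tcp_pos'],s['orientation'],s['finger_gap'])
for d in silhouettes(p,sys.argv[2])[:2]:
    q=W[d['mask']]; q=q[~np.isnan(q[:,0])]; z=float(sys.argv[3])
    top=q[abs(q[:,2]-z)<.006]; t=(top[:,:2]*1000).astype(np.float32)
    print(d['conf'],d['box'],len(top),top[:,2].mean() if len(top) else '')
    if len(t)>5:
        print(cv2.minEnclosingCircle(t),cv2.minAreaRect(t)); h=cv2.convexHull(t); print('ell',cv2.fitEllipse(h))
E
python3 c.py wrist14 jar .066
```

```text
23.0 [0.42229692 0.37060967 0.18319517] [-2.41211218e-04  2.97661774e-04  9.99999887e-01 -2.82845515e-04] 0.08118682573978993
0.81 [316.8, 231.2, 81.3, 91.7] 5567 0.06564792836977969
((422.32421875, 371.9859313964844), 31.631956100463867) ((422.0954895019531, 371.85498046875), (62.22257995605469, 61.922122955322266), 0.2555501163005829)
ell ((422.243408203125, 371.97406005859375), (62.455665588378906, 62.72431564331055), 87.3011703491211)
```

View pics/wrist14.png

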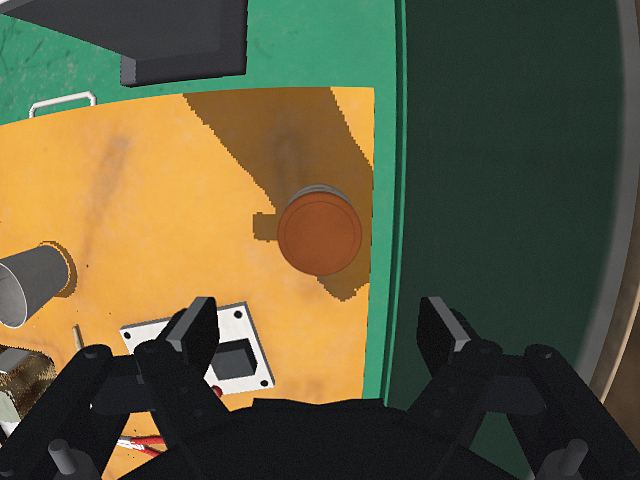

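Request:
send_rows:
  deltas:
    - [[0, 0.14, -4, 0, 0, 0], [0, 0.14, -8, 0, 0, 0], [0, 0.14, -11, 0, 0, 0], [0, 0.14, -14, 0, 0, 0], [0, 0.14, -15.5, 0, 0, 0], [0, 0.14, -16.2, 0, 0, 0], [0, 0.14, -16.2, 0, 0, 0], [0, 0.14, -16.2, 0, 0, 0]]

```text
clock: 23.9
tcp_pos: [0.4231, 0.3725, 0.0226]
orientation: [0.001, 0.0, 1.0, 0.001]
wrist_force: [-0.3, -0.8, -0.5]
finger_gap: 0.081
```

Request:
send_rows:
  deltas:
    - [[0, 0, 0, 0, 0, 0], [0, 0, 0, 0, 0, 0], [0, 0, 0, 0, 0, 0], [0, 0, 0, 0, 0, 0], [0, 0, 0, 0, 0, 0], [0, 0, 0, 0, 0, 0]]
  jaw: -1
  force: 50

```text
clock: 24.5
tcp_pos: [0.4233, 0.373, 0.023]
orientation: [0.001, 0.0, 1.0, 0.001]
wrist_force: [-0.1, -0.3, 6.2]
finger_gap: 0.0613
```

Request:
send_rows:
  deltas:
    - [[0, 0, 2, 0, 0, 0], [0, 0, 5, 0, 0, 0], [0, 0, 9, 0, 0, 0], [0, 0, 13, 0, 0, 0], [0, -2, 15, 0, 0, 0], [0, -6, 15, 0, 0, 0], [1, -10.5, 15, 0, 0, 0], [2, -15, 15, 0, 0, 0], [3, -19.5, 15, 0, 0, 0], [4, -24, 15, 0, 0, 0], [5, -28.5, 15, 0, 0, 0], [6, -33, 15, 0, 0, 0]]

```text
clock: 25.7
tcp_pos: [0.4823, 0.0407, 0.1719]
orientation: [0.001, -0.0, 1.0, 0.0]
wrist_force: [-0.4, -0.3, -0.8]
finger_gap: 0.0616
```

Request:
send_rows:
  deltas:
    - [[0.8, -4, 0, 0, 0, 0], [1.4, -8, -1, 0, 0, 0], [1.4, -11, -4, 0, 0, 0], [1.4, -12.1, -7, 0, 0, 0], [1.4, -12.1, -9, 0, 0, 0], [1.4, -12.1, -9, 0, 0, 0], [1.4, -12.1, -9, 0, 0, 0]]

```text
clock: 26.4
tcp_pos: [0.4961, -0.0785, 0.0817]
orientation: [-0.0, -0.0, 1.0, 0.0]
wrist_force: [-0.0, -0.0, -0.7]
finger_gap: 0.0614
```

```bash
python3 c.py wrist15 jar .125; python3 - <<'E'
from h import *
p=read_camera('side'); save(p,'side15')
E
```

```text
26.4 [ 0.49605037 -0.078456    0.08170209] [-1.93973841e-04 -6.78976592e-05  9.99999966e-01  1.58330271e-04] 0.061420965826545285
0.88 [316.8, 314.3, 184.9, 183.6] 21653 0.12427454223432448
((495.04931640625, -77.87211608886719), 31.494312286376953) ((489.08587646484375, -77.93780517578125), (51.058204650878906, 61.5854606628418), 0.1423356831073761)
ell ((493.29620361328125, -78.18534088134766), (58.73484802246094, 62.43954086303711), 3.2577199935913086)
```

View pics/wrist15.png

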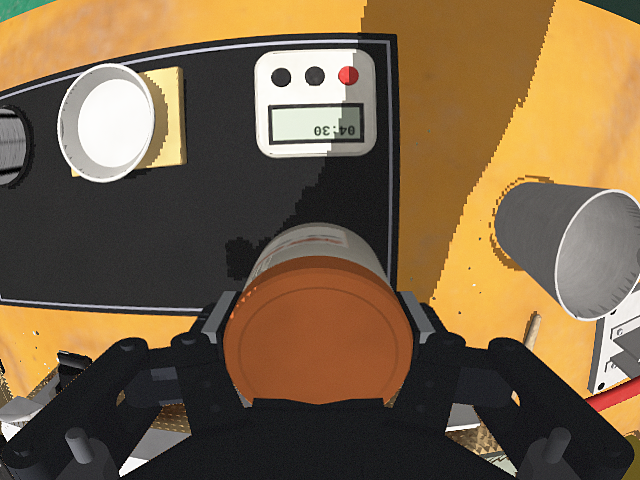

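View pics/side15.png

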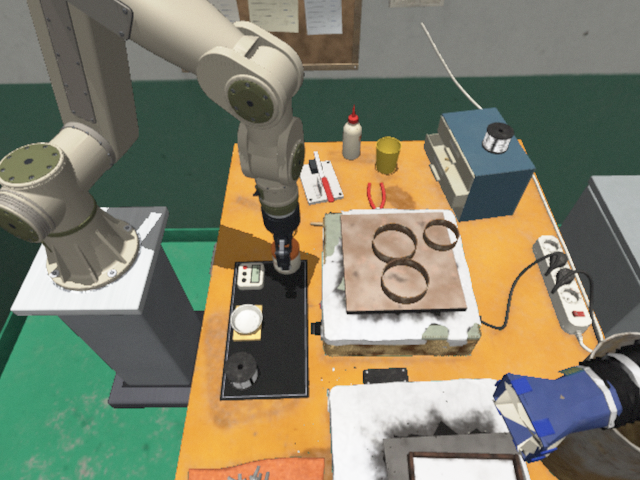

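Request:
send_rows:
  deltas:
    - [[0.15, 0, -2, 0, 0, 0], [0.15, 0, -4, 0, 0, 0], [0.15, 0, -5, 0, 0, 0], [0.15, 0, -5.3, 0, 0, 0], [0.15, 0, -5.5, 0, 0, 0], [0.15, 0, -5.6, 0, 0, 0], [0.15, 0, -5.6, 0, 0, 0]]

```text
clock: 27.25
tcp_pos: [0.4983, -0.0788, 0.026]
orientation: [0.001, -0.0, 1.0, -0.0]
wrist_force: [-0.2, 0.2, 0.2]
finger_gap: 0.0611
```

Request:
send_rows:
  deltas:
    - [[-0.05, 0.05, -0.05, 0, 0, 0], [-0.05, 0.05, -0.1, 0, 0, 0], [-0.05, 0.05, -0.1, 0, 0, 0], [-0.05, 0.05, -0.1, 0, 0, 0]]

```text
clock: 27.65
tcp_pos: [0.4983, -0.0788, 0.026]
orientation: [0.001, 0.0, 1.0, -0.001]
wrist_force: [-2.4, -1.5, 7.9]
finger_gap: 0.0613
```

Request:
send_rows:
  deltas:
    - [[0, 0, 0, 0, 0, 0], [0, 0, 0, 0, 0, 0], [0, 0, 0, 0, 0, 0], [0, 0, 0, 0, 0, 0], [0, 0, 2, 0, 0, 0], [0, 0, 5, 0, 0, 0], [0, 0, 9, 0, 0, 0], [0, 0, 13, 0, 0, 0], [0, 0, 17, 0, 0, 0], [0, 0, 20, 0, 0, 0], [0, 0, 20, 0, 0, 0], [0, 0, 20, 0, 0, 0]]
  jaw: 0.9

```text
clock: 28.85
tcp_pos: [0.4975, -0.0782, 0.2246]
orientation: [0.001, -0.0, 1.0, -0.0]
wrist_force: [-1.3, 0.1, -1.0]
finger_gap: 0.081
```

```bash
python3 c.py wrist16 jar .068;  python3 - <<'E'
from h import *
p,T,W,s=wrist()
for th,z in (('block',.013),('timer',.021),('dish',.032),('mat',.003)):
  for d in silhouettes(p,th)[:1]:
    c,_=cv2.findContours(d['mask'].astype(np.uint8),cv2.RETR_EXTERNAL,cv2.CHAIN_APPROX_NONE); c=max(c,key=cv2.contourArea)
    C=(wray(p,s,c[:,0,:].astype(float),z)*1000).astype(np.float32); print(th,d['conf'],d['box'],cv2.minAreaRect(C))
E
```

```text
28.85 [ 0.49749206 -0.0781883   0.22464156] [ 6.48808254e-04 -2.61966850e-05  9.99999778e-01 -1.46443871e-04] 0.08101927127467015
0.72 [315.6, 219.6, 66.4, 78.8] 4277 0.06863797892539761
((497.47027587890625, -78.84095001220703), 31.52077865600586) ((497.25030517578125, -78.96878814697266), (61.39533233642578, 60.730628967285156), 1.6725163459777832)
ell ((497.2881164550781, -78.7365951538086), (61.55855178833008, 62.342384338378906), 70.36978912353516)
block 0.9 [191.6, 126.0, 84.9, 69.2] ((409.56256103515625, -171.2111053466797), (28.321882247924805, 60.48918151855469), 89.00363159179688)
timer 0.79 [316.0, 117.7, 73.4, 66.4] ((407.0464782714844, -79.93074798583984), (60.755863189697266, 65.93193054199219), 0.28094780445098877)
dish 0.68 [183.6, 126.5, 70.4, 77.1] ((410.7834777832031, -202.7082977294922), (67.85563659667969, 70.12171936035156), 88.90446472167969)
mat 0.71 [215.2, 164.2, 309.5, 190.2] ((454.5050048828125, -197.8347930908203), (183.3177032470703, 342.27838134765625), 1.2870099544525146)
```

View pics/wrist16.png

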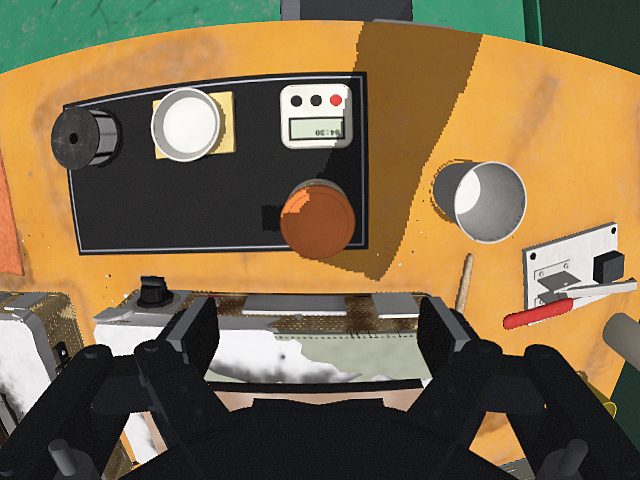

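Request:
send_rows:
  deltas:
    - [[0, 4, 0, 0, 0, 0], [-1, 8, 0, 0, 0, 0], [-2, 12, -1, 0, 0, 0], [-2.25, 14.5, -2, 0, 0, 0], [-2.25, 14.5, -2, 0, 0, 0], [-2.25, 14.5, -2, 0, 0, 0], [-2.25, 14.5, -2, 0, 0, 0]]
  jaw: 1

```text
clock: 29.9
tcp_pos: [0.4751, 0.0662, 0.2045]
orientation: [0.0, 0.0, 1.0, -0.0]
wrist_force: [0.0, -0.7, 0.6]
finger_gap: 0.0857
```

```bash
python3 c.py wrist17 cup .083
```

```text
29.9 [0.47508781 0.06620612 0.20449969] [ 1.95411396e-04  3.34723497e-04  9.99999919e-01 -1.10759369e-04] 0.0856852165608855
0.94 [318.8, 233.3, 94.9, 98.3] 1112 0.08298204810036613
((475.24151611328125, 66.80951690673828), 35.20640182495117) ((475.16192626953125, 66.55364227294922), (69.23070526123047, 69.70198059082031), 77.10730743408203)
ell ((475.18951416015625, 66.8030014038086), (69.52405548095703, 70.09757995605469), 146.20108032226562)
0.94 [506.8, 448.2, 54.9, 61.3] 316 0.08120308003028287
((761.1923828125, 302.19598388671875), 36.37944412231445) ((755.4998168945312, 307.1573486328125), (72.73359680175781, 42.352725982666016), 48.9267463684082)
ell ((760.7205200195312, 302.3302917480469), (60.48289108276367, 72.05745697021484), 131.7501220703125)
```

View pics/wrist17.png

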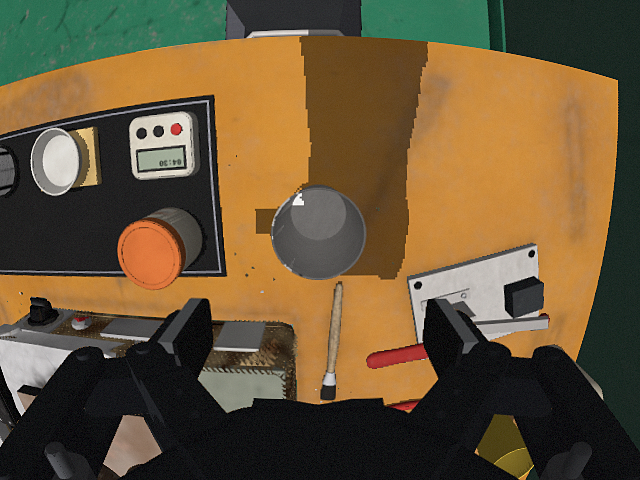

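Request:
send_rows:
  deltas:
    - [[0, 0.06, -4, 0, 0, 0], [0, 0.06, -8, 0, 0, 0], [0, 0.06, -11, 0, 0, 0], [0, 0.06, -14, 0, 0, 0], [0, 0.06, -16.2, 0, 0, 0], [0, 0.06, -17, 0, 0, 0], [0, 0.06, -17, 0, 0, 0], [0, 0.06, -17, 0, 0, 0]]

```text
clock: 30.8
tcp_pos: [0.4756, 0.0671, 0.0353]
orientation: [0.001, 0.0, 1.0, 0.0]
wrist_force: [0.1, -0.4, 0.0]
finger_gap: 0.0857
```

Request:
send_rows:
  deltas:
    - [[0, 0, 0, 0, 0, 0], [0, 0, 0, 0, 0, 0], [0, 0, 0, 0, 0, 0], [0, 0, 0, 0, 0, 0], [0, 0, 0, 0, 0, 0], [0, 0, 0, 0, 0, 0]]
  jaw: -1
  force: 40

```text
clock: 31.4
tcp_pos: [0.4762, 0.0673, 0.0361]
orientation: [0.002, -0.0, 1.0, -0.0]
wrist_force: [-0.1, -0.9, 5.2]
finger_gap: 0.0669
```

Request:
send_rows:
  deltas:
    - [[0, 0, 2, 0, 0, 0], [0, 0, 5, 0, 0, 0], [0, 0, 9, 0, 0, 0], [0, 0, 13, 0, 0, 0], [0, -2, 15, 0, 0, 0], [0, -6, 15, 0, 0, 0], [0, -10.5, 15, 0, 0, 0], [0.5, -15, 15, 0, 0, 0], [1, -19.5, 15, 0, 0, 0], [1.5, -24, 15, 0, 0, 0], [2, -28.5, 15, 0, 0, 0], [2.5, -33, 15, 0, 0, 0]]

```text
clock: 32.6
tcp_pos: [0.4997, -0.2645, 0.1853]
orientation: [0.001, 0.0, 1.0, -0.0]
wrist_force: [0.1, -0.3, -1.1]
finger_gap: 0.0668
```

Request:
send_rows:
  deltas:
    - [[0.3, -3, 0, 0, 0, 0], [0.3, -5, -1, 0, 0, 0], [0.3, -5.5, -4, 0, 0, 0], [0.3, -5.5, -7, 0, 0, 0], [0.3, -5.5, -9, 0, 0, 0], [0.3, -5.5, -9, 0, 0, 0], [0.3, -5.5, -9, 0, 0, 0]]

```text
clock: 33.3
tcp_pos: [0.5024, -0.3168, 0.0944]
orientation: [-0.0, -0.0, 1.0, 0.0]
wrist_force: [0.4, 0.1, -1.1]
finger_gap: 0.0671
```

```bash
python3 c.py wrist18 cup .145; python3 c.py wrist18b spool .050
```

```text
33.3 [ 0.50243251 -0.3167578   0.09437255] [-3.63271634e-04 -3.71477532e-04  9.99999776e-01  4.22779381e-04] 0.06714988439041827
0.7 [319.4, 316.2, 223.3, 180.7] 2172 0.1426729003509519
((497.290771484375, -316.37847900390625), 35.13307571411133) ((493.3556823730469, -316.4144592285156), (53.90825653076172, 70.17149353027344), 1.1888031959533691)
ell ((499.3745422363281, -316.2986755371094), (65.14021301269531, 69.23112487792969), 175.9191131591797)
33.4 [ 0.50353812 -0.31775503  0.095901  ] [ 9.52486756e-04 -3.13049776e-04  9.99999257e-01 -6.93323158e-04] 0.06689057531471071
0.72 [314.3, 98.7, 131.8, 121.4] 11906 0.04948096219038569
((412.2581787109375, -319.5335998535156), 32.618831634521484) ((412.3057861328125, -319.5527648925781), (64.22038269042969, 64.15092468261719), 35.39686584472656)
ell ((412.3680419921875, -319.4534912109375), (64.33638763427734, 64.71378326416016), 134.53506469726562)
```

View pics/wrist18.png

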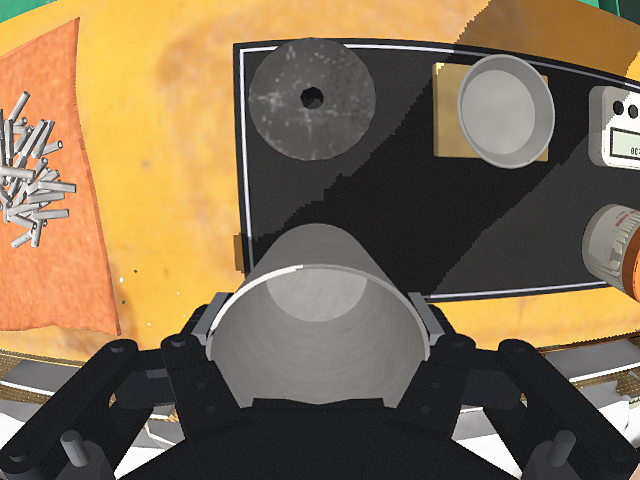

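Request:
send_rows:
  deltas:
    - [[0.05, 0.05, -2, 0, 0, 0], [0.05, 0.05, -3.8, 0, 0, 0], [0.05, 0.05, -4.8, 0, 0, 0], [0.05, 0.05, -5.2, 0, 0, 0], [0.05, 0.05, -5.4, 0, 0, 0], [0.05, 0.05, -5.5, 0, 0, 0], [0.05, 0.05, -5.5, 0, 0, 0], [0.05, 0.05, -5.5, 0, 0, 0]]

```text
clock: 34.3
tcp_pos: [0.5035, -0.3173, 0.0399]
orientation: [0.0, -0.0, 1.0, -0.0]
wrist_force: [-0.1, 0.1, -0.9]
finger_gap: 0.0668
```

Request:
send_rows:
  deltas:
    - [[0.05, 0, -0.1, 0, 0, 0], [0.05, 0, -0.15, 0, 0, 0], [0.05, 0, -0.2, 0, 0, 0], [0.05, 0, -0.2, 0, 0, 0]]

```text
clock: 34.7
tcp_pos: [0.5044, -0.3175, 0.0392]
orientation: [0.001, -0.0, 1.0, -0.001]
wrist_force: [-1.6, 1.9, 8.6]
finger_gap: 0.0669
```

Request:
send_rows:
  deltas:
    - [[0, 0, 0, 0, 0, 0], [0, 0, 0, 0, 0, 0], [0, 0, 0, 0, 0, 0], [0, 0, 0, 0, 0, 0], [0, 0, 0, 0, 0, 0], [0, 0, 2, 0, 0, 0], [0, 0, 5, 0, 0, 0], [0, 0, 9, 0, 0, 0], [0, 0, 13, 0, 0, 0], [0, 0, 17, 0, 0, 0], [0, 0, 18, 0, 0, 0], [0, 0, 18, 0, 0, 0]]
  jaw: 1

```text
clock: 35.9
tcp_pos: [0.5047, -0.3178, 0.2195]
orientation: [0.002, -0.0, 1.0, -0.001]
wrist_force: [-0.4, -0.6, -1.3]
finger_gap: 0.0857
```

Request:
send_rows:
  deltas:
    - [[-1.5, 4, 2, 0, 0, 0], [-3, 8, 4, 0, 0, 0], [-4, 11, 6, 0, 0, 0], [-4, 11, 7, 0, 0, 0], [-4, 11, 7, 0, 0, 0], [-4, 11, 7, 0, 0, 0], [-4, 11, 7, 0, 0, 0], [-4, 11, 7, 0, 0, 0]]

```text
clock: 36.7
tcp_pos: [0.4634, -0.2076, 0.2858]
orientation: [-0.001, 0.001, 1.0, 0.001]
wrist_force: [-0.4, 0.0, -0.3]
finger_gap: 0.0852
```

```bash
cat > fin.py <<'E'
from h import *
import sys
p,T,W,s=wrist(); save(p,sys.argv[1]); print(s['clock'],s['tcp_pos'])
def circ(th,z,Wc,pp,tol=.006,conf=.3):
    for d in silhouettes(pp,th)[:3]:
        q=Wc[d['mask']]; q=q[~np.isnan(q[:,0])]; top=q[abs(q[:,2]-z)<tol]; t=(top[:,:2]*1000).astype(np.float32)
        if len(t)<10: continue
        h=cv2.convexHull(t); (c,r)=cv2.minEnclosingCircle(t); print(th,round(d['conf'],2),np.round(d['box']),'circ',np.round(c,1),round(r,1),'rect',np.round(cv2.minAreaRect(t)[0],1),np.round(cv2.minAreaRect(t)[1],1),round(cv2.minAreaRect(t)[2],2),'z',top[:,2].mean().round(4))
for th,z in (('jar',.069),('cup',.086),('spool',.049),('timer',.022),('dish',.030),('block',.014)): circ(th,z,W,p)
E
python3 fin.py wrist19; python3 - <<'E'
from h import *
for n in ('scene','side'):
    p=read_camera(n); save(p,n+'19')
E
```

```text
36.7 [ 0.46341318 -0.20756741  0.28578122]
jar 0.72 [433. 240.  65.  66.] circ [496.9 -78.8] 31.7 rect [497.  -78.9] [61.3 62.6] 8.25 z 0.0685
cup 0.97 [211. 250.  74.  79.] circ [ 503.7 -318.2] 35.6 rect [ 503.3 -317.8] [69.3 69.8] 76.42 z 0.0857
cup 0.79 [611. 391.  46.  52.] circ [762.4 300.5] 36.9 rect [760.3 302.4] [72.2 63.6] 48.61 z 0.0828
spool 0.57 [213. 162.  68.  62.] circ [ 412.7 -319.2] 32.6 rect [ 412.5 -319.6] [62.8 63.9] 16.42 z 0.0496
timer 0.89 [429. 155.  57.  51.] circ [405.1 -81. ] 40.0 rect [406.2 -80.6] [60.3 66.7] 2.74 z 0.0216
dish 0.82 [322. 156.  69.  65.] circ [ 410.5 -202.6] 35.3 rect [ 410.3 -202.9] [68.9 69.2] 0.47 z 0.0295
block 0.74 [323. 152.  77.  59.] circ [ 409.5 -201.9] 49.5 rect [ 410.  -201.8] [59.8 83.1] 1.69 z 0.0134
```

View pics/wrist19.png

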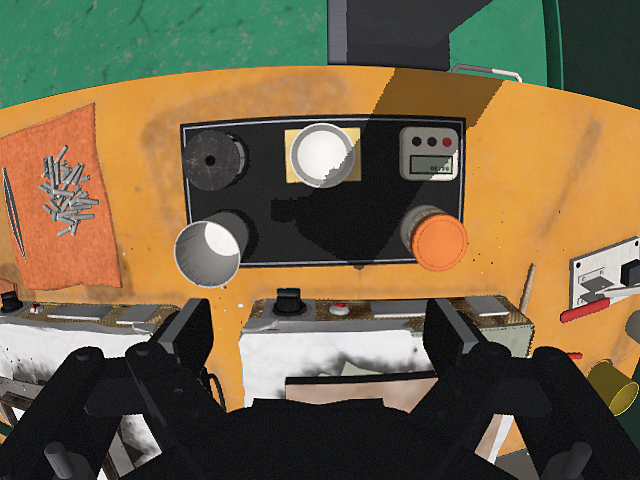

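View pics/scene19.png

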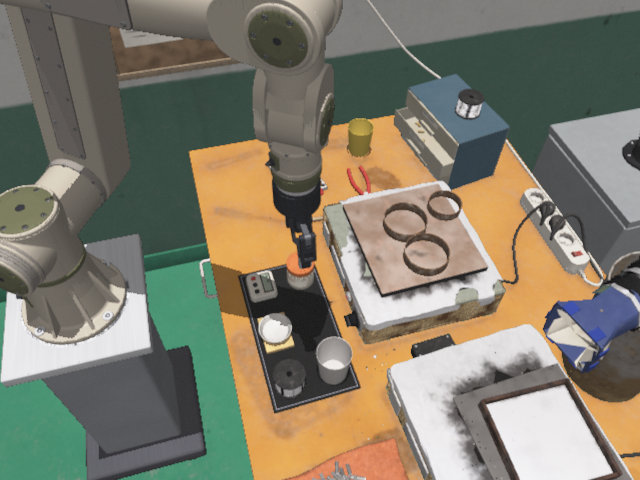

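```bash
python3 -c "
from h import *
s=get_state(); print(s['clock'],abs(s['qvel']).max()); print(hand_in())"
```

```text
37.15 0.0014954118937204487
the job is handed in; nothing more can be done
None
```

The dip-test station is set out as asked and handed in at about 37 s of the 112 s allowed, with the arm clear and at rest. I took things in the order given: block, dish, jar, cup.

The last wrist-camera check before hand-in showed (the calibration is good to about 2 mm):

| Item | Measured position | How far off |
|---|---|---|
| Bronze block | (410.0, −201.8) mm, turned 1.7° like the mat | about 2 mm from the midpoint between timer and spool |
| Ceramic dish | (410.4, −202.8) mm; found level just after placing | about 1 mm from the block's centre |
| Orange-lidded jar | 90.7 mm behind the timer | about 1 mm sideways |
| Steel cup | 91 mm behind the spool | about 1 mm sideways |

- **Dish grasp:** the dish first hung tilted about 23°, because its wall slants. I tilted the gripper to level it, then set it down.
- **Left alone:** the timer and spool measured within about 2 mm of where they stood. I did not move the pliers, the flux bottle or the yellow cup, though the pliers and bottle were partly out of view in the last pictures.
- **Disagreements:** the fixed cameras put the block's starting position 5 to 8 mm off from the wrist camera. I trusted the wrist camera, and the grasp bore it out. One dish look found nothing and was repeated. I took final scene and side pictures but did not measure from them.

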